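# Load a roller tool into an over-centre tool post

### The job

Load the forming-roller tool (the one with the flat wheel) into the tool post: first push the post's thumb lever away from the channel's mouth until the spring latch snaps open, then slide the tool in, plain shank end first, so that the screw in its end trips the latch and the hold-down arm springs down onto the shank, and press it fully home against the back stop with about 10 newtons (at least 8, never more than 15) for a moment. Be gentle: do not push the latch with more than about 25 newtons, and do not jam the tool in the post or drop it there (40 newtons in all at most). Leave the tool clamped there by itself, and leave the other things on the bench where they are.

Things in the scene. Friction and masses are not known exactly. Their poses are not given: they have to be found in the camera images.
- post: Fixed steel tool post, block 135x96 mm (x -100 to +35), floor 30 mm above bench. Its +x: sliding-in direction. Origin on the bench below the back stop's front face. Channel walls 18 mm high, 14 thick, x -50 to +6, 25.6 mm apart, flared mouth out to x -65 (37 mm wide), bare ledge in front. Hinge cheeks 50 mm above floor at x -8 to 12, |y| 13.5 to 23.5 mm.
- post_stop (a point): Point on the channel floor, on its midline, in the plane of the back stop's front face. Same axes as the post. The face of the tool's end screw touches this plane when home.
- latch_hinge (a point): Latch hinge axis (parallel to the post's y), 38 mm above the channel floor and 1 mm behind the stop plane.
- latch (a joint): Latch angle, rad: 0 closed empty, about 0.2 closed on a shank, 1.4 open; grows as the lever goes to post +x. Over-centre spring: snap point near 0.7, driven from it to either stop, 0.12 N m at the stops. Hold-down arm 36 mm, upright when open. Open, its heel roller hangs ahead of the stop: the tool's screw meets it 19 mm before the stop at 6-9 N, falling to 0 at the snap, 3 mm before the stop.
- lever_tip (a point): Centre of the 12 mm thick, 24 mm wide round crossbar at the top of the thumb lever, 38 mm from the hinge; with the latch closed and empty it lies 18 mm in front (-x) of the hinge and 34 mm above it. Pushing it about 27 mm to post +x passes the snap point.
- roller_tool: Loose tool, 0.25-0.5 kg, lying flat: aluminium shank 24 mm square, x -45 to +90 mm; in its +x end a steel adjusting screw (20 mm disc) that stands 2 to 18 mm proud: its stiff setting differs each time and is not measured. At the other end a steel wheel lies flat, 44 mm across, 16 thick, centred at x -60, 4 to 20 mm up. Origin on the underside. Gripped at x +5 it clears the post's walls.
- shank_end (a point): Middle of the lower edge of the roller tool's plain shank end (the shank itself, not the screw).
- ball_tool: A similar loose tool, same shank and screw, but with a 24 mm steel ball instead of the wheel. Not to be moved. Origin as for the roller tool.
- pan: Loose spun steel pan, 170 mm across, 35 mm high, a bystander. Origin under its centre.
- copper_bowl: Loose copper bowl, 100 mm across, 32 mm high, a bystander.
- wrench: Loose wrench, a bystander.
- hammer: Loose hammer, a bystander.
- chuck_form: Loose turned wooden form, 68 mm across, 50 mm high, a bystander.
- grease_tin: Loose tin, 64 mm across, 75 mm high, a bystander.
- backstop: The post's back stop: two fixed upright steel blocks, 9 mm wide and 22 mm high with a 10 mm gap between them. Origin at post_stop.
Not all that is in view belongs to the job. Leave any black or orange look-alike of the roller_tool alone.

How it is judged:
On the way, in this order (a step that is already met when the one before it is completed fails the run):
1. the latch has been tipped over and rests at its open stop, with nothing in the channel (value of joint latch above 1.3 rad and horizontal distance between shank_end and post_stop above 0.09 m), for 0.2 s.
2. the roller tool's shank end is in the channel, the latch still open (value of joint latch above 1.1 rad and horizontal distance between shank_end and post_stop below 0.058 m and angle between the x axis of roller_tool and the x axis of post, either way round below 0.08 rad).
3. with the latch closed on the shank, the tool is pressed against the back stop with more than 8 N (value of joint latch below 0.35 rad and contact force between roller_tool and backstop above 8 N), for 0.15 s.
At the end, for the whole second after the job is handed in: The roller tool lies at rest in the channel, its shank end at most 20 mm from the stop plane (the screw fills the gap), within 3 mm of the channel's midline and floor, in line with the channel within 0.06 rad, the latch closed on it (joint below 0.35 rad) with its pad pressing on the shank (x of shank_end in the frame of post_stop above -0.02 m and y of shank_end in the frame of post_stop between -0.003 and 0.003 m and z of shank_end in the frame of post_stop below 0.003 m and angle between the x axis of roller_tool and the x axis of post, either way round below 0.06 rad and value of joint latch below 0.35 rad and contact force between latch and roller_tool above 0.5 N and linear speed of roller_tool below 0.02 m/s); the robot touches nothing.
It fails at once if the tool is jammed in the post or dropped on it with more than 40 N in all (contact force between roller_tool and post above 40 N).
It fails at once if the tool is pressed on the back stop with more than 15 N (contact force between roller_tool and backstop above 15 N).
It fails at once if the fingers push the latch with more than 25 N (contact force between the fingers and latch above 25 N).
It fails at once if another thing on the bench is moved by more than 25 mm (distance of any of ball_tool, pan, copper_bowl, wrench, hammer, chuck_form, grease_tin from where it was at the start of the episode above 0.025 m).
It also fails if it takes over 72 s, if anything falls off the work surface, if the arm or the gripper's body presses on something with over 40 N, if the wrist force passes 120 N, or if a joint passes its speed limit or range.

### The arm

A 6-joint arm with a two-finger parallel gripper is mounted at the origin on the work surface. World frame = base frame: x ahead of the robot, y to its left, z up, the work surface at z = 0. Lengths are in m, angles in rad, forces in N, time in s.
With the tool pointing down it reaches from about 0.375 to 0.975 m from the base axis. Payload 3.8 kg.
Tool frame: the origin (TCP) lies at the very end of the fingers, on their centre line; the grasp point (between the pads) lies 19 mm behind it; z points along the fingers, y is the line along which they close (so a half turn about z gives the same grasp; the last joint's range is limited). The gripper opens to 85 mm and grips with 20 to 120 N. Pads are 22 mm wide; open, the fingers measure 114 mm over their backs; the gripper's body (76 mm by 85 mm) begins 54 mm behind the grasp point. The pads swing forward as they close: fully open they stand 13 mm farther back than shut.
Start: joints at [1.26, 0.264, 1.604, -0, 1.274, -0.037], TCP at [0.183, 0.65, 0.204] pointing down, gripper open.
Joint ranges: [-2.63, 2.63], [-0.94, 2.18], [0.31, 2.57], [-1.31, 4.45], [0, 2.66], [-2.55, 2.55]. Speed limits (rad/s): [2.57, 2.57, 3.14, 3.14, 3.14, 3.14].

### API

Orientations are given as a rotation vector (axis times angle).
In Python, from station import get_state, read_camera, job_done, find_in gives the robot as it stands. The module is installed in compiled form; this text tells all that it offers.
- The arm moves only by the tool jog_arm, never from a script. Its argument "motion" is a list of rows, each an object with "jaw": the opening, from 0 (shut) to 1 (fully open); "delta_pos": the shift along the tool's x, y, z in mm, a list of three; "twist": the turn about the tool's z in rad. In form: [{"jaw": jaw, "delta_pos": [x, y, z], "twist": twist}, ...]. A call has 1 to 10 rows; each row shifts and turns the commanded pose from where the row before left it, along the tool's axes as they then stand; what a row does not reach is not made up. A row lasts 1/12 s, in which the tool goes at most 41.7 mm and 7.16 degrees, less where a joint would pass 70% of its speed; a pose out of reach is approached as far as the arm can. A call is refused whole if a number of a shift passes 41.7 or a number of a turn 0.125, either way. A call with a gripper value outside its range is refused whole. The fingers move at their own pace and stop on an object; the grip force is fixed at half the most. Time passes only in rows, so rows that do not move let the fingers close. It gives the time, the measured TCP pose, the force, the opening and the grip force at its end, in the units of the state.
- get_state(): the state, without advancing time (a new reading comes with each control period).
- read_camera(name): name is "scene" or "top" or "wrist"; returns a dict with "image" (480x640x3 uint8, blue, green, red), "range_z" (480x640 float32, m along the optical axis (not along the pixel's ray), 0 where there is no reading), "mtx" (3x3 intrinsics, pixels), "pose" (4x4, takes a point from camera to world coordinates). Camera axes: x right, y down, z forward; pixel columns grow to the right and rows downward; lengths in m; the calibration is good to about 2 mm. A picture is of the moment at which its call begins.
- job_done(): hands the job in; it is judged then, once.
Trained networks look in a picture, given as the dict that the camera call returned (one of the last four; its "shot" number tells which), for a name from the list of things; names that differ only in an ending like _2 or _b are one class to them, and where a whole thing is asked for, a point or a joint stands for the part that bears it (a point fixed in the world has none). Each returns a list of dicts, best first, with "score" (0 to 1); they miss things now and then, are a little off and sometimes report something else, mostly with a low value. They report only what shows in the picture. A call takes as long as a camera call. They do not tell look-alikes from the thing itself.
- find_in(picture, name): "xy" ([column, row] in pixels, amid what is visible of it).
The state is a dict: "clock": time; "joint_positions": joint angles; "joint_vel": joint speeds; "effort": joint torques, N m; "position": TCP position; "orientation": TCP orientation; "force": force on the tool from outside, world axes, zero at the start; "torque": the same for the moment, N m; "finger_gap": opening from 0.0 (shut) to 1.0 (fully open); "grasp_force": force on a finger pad.
Only numpy, scipy, OpenCV 4.12 (cv2) and the standard library are available. Lean on these libraries where they do the work, as an engineer would, in place of code of your own. Each camera call takes 0.05 s, during which the arm holds its last target. There are 200 camera calls.

## Working session

There is one attempt and no reset: what is moved stays moved. The work goes in short steps, Python scripts to look and compute and a tool call to move; the robot and the scene stay as the last step left them, time stands still between calls to the robot, and variables do not carry over. Pictures are saved under pics/ and viewed, at most 10 in all, crops included, and the job is handed in when it is done.

Besides the shell and the picture viewer there is one more tool, called after "Request:" as name(argument=value, ...), one argument or row to a line, values as JSON. jog_arm: Moves the arm, as the interface text tells. Its arguments: {"type":"object","properties":{"motion":{"type":"array"}},"required":["motion"]}

```bash
mkdir -p pics; cat > h.py <<'E'
import numpy as np, cv2
from station import *
def pt(p,u,v,r=2):
    d=p["range_z"][int(v)-r:int(v)+r+1,int(u)-r:int(u)+r+1]; d=d[d>0]
    z=np.median(d); c=np.linalg.inv(p["mtx"])@[u,v,1]*z
    return (p["pose"]@[*c,1])[:3]
def cloud(p):
    z=p["range_z"]; v,u=np.mgrid[:480,:640]
    c=np.stack([u,v,np.ones_like(u)],-1)@np.linalg.inv(p["mtx"]).T*z[...,None]
    return c@p["pose"][:3,:3].T+p["pose"][:3,3]
E
cat > a.py <<'E'
from h import *
np.set_printoptions(precision=4,suppress=True)
ims=[]
for n in("top","scene"):
    p=read_camera(n); im=p["image"].copy(); print(n,p["pose"][:3,3], p["pose"][:3,2],p["mtx"][0,0])
    np.savez(n+".npz",**{k:p[k] for k in("image","range_z","mtx","pose")})
    for t in("roller_tool","ball_tool","shank_end","post","lever_tip","latch_hinge","post_stop","latch"):
        for f in find_in(p,t)[:3]:
            u,v=f["xy"]; print(t,round(f["score"],2),np.round([u,v]),pt(p,u,v)); 
            cv2.circle(im,(int(u),int(v)),3,(0,0,255),1); cv2.putText(im,t[:8],(int(u)+4,int(v)),0,.35,(0,255,255),1)
    cv2.imwrite(f"pics/{n}0.png",im)
s=get_state(); print(s)
E
python3 a.py
```

```text
top [0.3921 0.024  1.5573] [ 0.0716 -0.0062 -0.9974] 588.6877719846711
roller_tool 0.9 [241. 332.] [0.259  0.2247 0.024 ]
roller_tool 0.67 [221. 255.] [0.4567 0.2812 0.0241]
roller_tool 0.6 [383. 280.] [ 0.3986 -0.1409  0.0226]
ball_tool 0.96 [442. 225.] [ 0.5475 -0.2954  0.0245]
shank_end 0.71 [383. 280.] [ 0.3997 -0.1417  0.0226]
shank_end 0.66 [241. 332.] [0.2585 0.2242 0.024 ]
shank_end 0.64 [221. 250.] [0.4691 0.2812 0.025 ]
post 0.65 [313. 198.] [0.6096 0.0448 0.0304]
lever_tip 0.63 [314. 184.] [0.633  0.042  0.1058]
latch_hinge 0.62 [310. 194.] [0.6173 0.0516 0.0575]
post_stop 0.75 [311. 196.] [0.614  0.0494 0.0307]
post_stop 0.29 [146. 182.] [0.6352 0.4701 0.0748]
latch 0.68 [314. 183.] [0.6377 0.0434 0.1035]
scene [ 1.1969 -0.96    0.9471] [-0.4597  0.6685 -0.5846] 623.6685478883302
roller_tool 0.56 [236. 276.] [ 0.4189 -0.1458  0.0251]
roller_tool 0.33 [349. 207.] [0.4673 0.2659 0.0145]
ball_tool 0.91 [237. 342.] [ 0.5572 -0.3044  0.0235]
shank_end 0.94 [230. 280.] [ 0.4104 -0.1586  0.0181]
shank_end 0.87 [353. 202.] [0.4701 0.2799 0.0221]
shank_end 0.72 [281. 193.] [0.2781 0.209  0.0197]
post 0.74 [359. 265.] [0.6464 0.0226 0.0525]
lever_tip 0.47 [366. 252.] [0.6508 0.0417 0.0813]
latch_hinge 0.83 [361. 267.] [0.6511 0.0223 0.0499]
latch_hinge 0.6 [325. 375.] [ 0.7436 -0.2599  0.0046]
post_stop 0.58 [359. 265.] [0.6471 0.0229 0.0523]
latch 0.62 [364. 254.] [0.6485 0.0368 0.0759]
{'clock': 0.9, 'joint_positions': array([ 1.2601,  0.2639,  1.604 ,  0.    ,  1.2737, -0.0369]), 'joint_vel': array([ 0.0012, -0.0005,  0.0005, -0.0001, -0.002 , -0.0001]), 'effort': array([ -0.0012, -51.5062, -36.772 ,  -0.0003,   0.0008,  -0.    ]), 'position': array([0.1825, 0.6499, 0.2036]), 'orientation': array([-0.4287, -3.1122,  0.    ]), 'force': array([-0.0711, -0.4532,  0.9018]), 'torque': array([ 0.0187, -0.0011, -0.0096]), 'grasp_force': 0.0, 'finger_gap': 0.999383040176681}
```

```bash
python3 - <<'E'
import cv2
im=cv2.imread('pics/top0.png'); cv2.imwrite('pics/top1.png',cv2.resize(im[110:390,110:490],None,fx=2,fy=2))
E
```

```text
(no output)
```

View pics/top1.png

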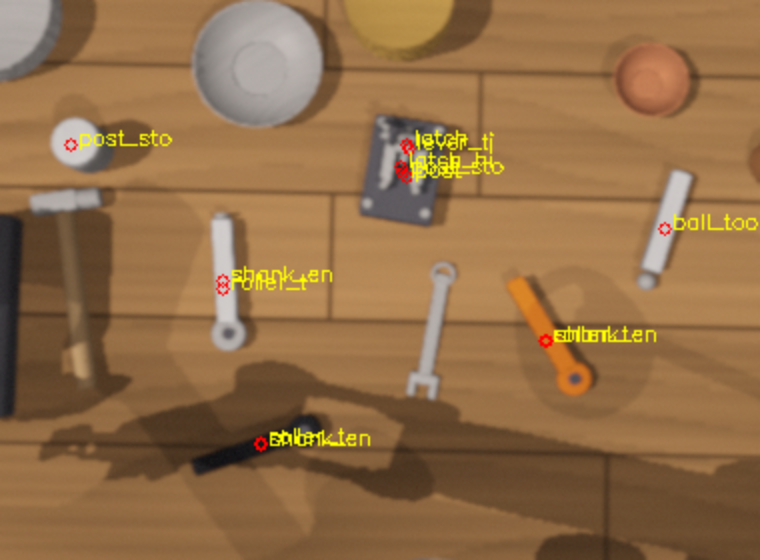

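The crop shows the silver roller tool at about (221,255) in full-frame pixels, wheel toward the robot. The black and orange ones are look-alikes. The post is at (311,195) with its mouth toward the robot. Next I'll fit their poses from depth.

```bash
cat > b.py <<'E'
from h import *
np.set_printoptions(precision=4,suppress=True)
for n in("top","scene"):
    p=dict(np.load(n+".npz")); P=cloud(p).reshape(-1,3)
    def sel(c,r,z0,z1): return P[(np.hypot(P[:,0]-c[0],P[:,1]-c[1])<r)&(P[:,2]>z0)&(P[:,2]<z1)]
    q=sel((.45,.281),.11,.014,.035); 
    print(n,"tool",len(q),cv2.minAreaRect((q[:,:2]*1000).astype(np.float32)),np.median(q[:,2]))
    s=q[q[:,0]>.42]; 
    vx,vy,x0,y0=cv2.fitLine(s[:,:2].astype(np.float32),cv2.DIST_HUBER,0,.001,.001).ravel(); print("line",np.arctan2(vy,vx),x0,y0, "ymid@.45",y0+(0.45-x0)*vy/vx, s[:,0].min(),s[:,0].max(), np.median(s[:,2]))
    q=sel((.62,.045),.12,.02,.2)
    print("post",len(q),cv2.minAreaRect((q[:,:2]*1000).astype(np.float32)))
    f=q[(q[:,2]<.036)]; print("floor",len(f),cv2.minAreaRect((f[:,:2]*1000).astype(np.float32)),np.median(f[:,2]))
    for z in(.06,.075,.09): 
        t=q[q[:,2]>z]; print(z,len(t),t.mean(0) if len(t) else'',t.min(0),t.max(0))
    b=sel((.45,.281),.3,-.02,.008); print("bench",np.median(b[:,2]))
E
python3 b.py
```

```text
top tool 711 ((468.96209716796875, 275.8829650878906), (175.56568908691406, 43.23929214477539), 0.6747716665267944) 0.023570436033345743
line 0.089999795 0.48674065 0.2814567 ymid@.45 0.2781411 0.42001457910533924 0.5565070003176736 0.024371989361662516
post 1875 ((619.9898681640625, 51.26280975341797), (95.9356689453125, 135.9407196044922), 81.31112670898438)
floor 1301 ((619.9898681640625, 51.26280975341797), (95.9356689453125, 135.9407196044922), 81.31112670898438) 0.030178766298528892
0.06 216 [0.6473 0.0495 0.0817] [0.618  0.0199 0.0603] [0.6746 0.079  0.1129]
0.075 138 [0.6467 0.0474 0.0891] [0.629  0.02   0.0752] [0.6695 0.0737 0.1129]
0.09 50 [0.6356 0.0489 0.1052] [0.629  0.0373 0.0927] [0.6466 0.0599 0.1129]
bench 0.0005740561157219215
scene tool 500 ((470.1698303222656, 270.8468933105469), (179.6953582763672, 46.65822982788086), 1.3799688816070557) 0.02220230272503415
line 0.06482297 0.49424106 0.27369204 ymid@.45 0.27082017 0.42003786628549666 0.5597225901111618 0.022672201151542115
post 1851 ((623.6874389648438, 46.22701644897461), (101.62924194335938, 140.3409423828125), 82.36297607421875)
floor 1082 ((623.6874389648438, 46.22701644897461), (101.62924194335938, 140.3409423828125), 82.36297607421875) 0.030011606512028
0.06 325 [0.6537 0.0424 0.0794] [0.6238 0.0139 0.06  ] [0.6798 0.0744 0.1107]
0.075 173 [0.6489 0.0419 0.0892] [0.6298 0.0139 0.0751] [0.6697 0.068  0.1107]
0.09 70 [0.6401 0.0432 0.1023] [0.6298 0.032  0.0901] [0.648  0.0588 0.1107]
bench 0.0005324041452120509
```

```bash
cat >> h.py <<'E'
from scipy.spatial.transform import Rotation as Ro
np.set_printoptions(precision=4,suppress=True)
def T():
    s=get_state(); t=np.eye(4); t[:3,:3]=Ro.from_rotvec(s["orientation"]).as_matrix(); t[:3,3]=s["position"]; return t
def plan(pos,psi=None):
    "tool-frame shift (mm) after twisting to psi (heading of tool x)"
    t=T(); p0=np.arctan2(t[1,0],t[0,0]); psi=p0 if psi is None else psi
    tw=-((psi-p0+np.pi)%(2*np.pi)-np.pi)
    R=t[:3,:3]@Ro.from_euler('z',tw).as_matrix()
    d=R.T@(np.array(pos)-t[:3,3])*1000; n=np.linalg.norm(d)
    print("psi",p0,"twist",tw,"shift mm",d,"norm",n,"rows@40",np.ceil(n/40))
E
python3 - <<'E'
from h import *
p=read_camera("wrist"); print(np.linalg.inv(T())@p["pose"],p["mtx"]); plan((.42,.28,.30),3.19)
E
```

```text
[[ 0.0014 -0.9534 -0.3017  0.0784]
 [ 1.      0.0013  0.0005 -0.0004]
 [-0.     -0.3017  0.9534 -0.1702]
 [ 0.      0.      0.      1.    ]] [[354.1907   0.     319.722 ]
 [  0.     354.1907 239.3444]
 [  0.       0.       1.    ]]
psi 2.8678123709175756 twist -0.3221876290824244 shift mm [-219.3099 -380.9003  -96.3783] norm 449.9674177226771 rows@40 12.0
```

```bash
python3 -c "
from h import *
plan((.455,.277,.14),3.19)"
```

```text
psi 2.8678123709175756 twist -0.3221876290824244 shift mm [-254.1216 -385.5949   63.622 ] norm 466.16408435985926 rows@40 12.0
```

Request:
jog_arm(
  motion=[
    {"jaw": 1,"delta_pos": [0,0,0],"twist": -0.108},
    {"jaw": 1,"delta_pos": [0,0,0],"twist": -0.108},
    {"jaw": 1,"delta_pos": [0,0,0],"twist": -0.107},
    {"jaw": 1,"delta_pos": [-21.2,-32.1,5.3],"twist": 0},
    {"jaw": 1,"delta_pos": [-21.2,-32.1,5.3],"twist": 0},
    {"jaw": 1,"delta_pos": [-21.2,-32.1,5.3],"twist": 0},
    {"jaw": 1,"delta_pos": [-21.2,-32.1,5.3],"twist": 0},
    {"jaw": 1,"delta_pos": [-21.2,-32.1,5.3],"twist": 0},
    {"jaw": 1,"delta_pos": [-21.2,-32.1,5.3],"twist": 0},
    {"jaw": 1,"delta_pos": [-21.2,-32.1,5.3],"twist": 0},
  ],
)

```text
clock: 1.78
position: [0.3426, 0.4312, 0.1665]
orientation: [-0.078, 3.14, 0.001]
force: [0.5, -0.1, -1.1]
finger_gap: 0.999
grasp_force: 0.0
```

Request:
jog_arm(
  motion=[
    {"jaw": 1,"delta_pos": [-21.2,-32.1,5.3],"twist": 0},
    {"jaw": 1,"delta_pos": [-21.2,-32.1,5.3],"twist": 0},
    {"jaw": 1,"delta_pos": [-21.2,-32.1,5.3],"twist": 0},
    {"jaw": 1,"delta_pos": [-21.2,-32.1,5.3],"twist": 0},
    {"jaw": 1,"delta_pos": [-21.2,-32.1,5.3],"twist": 0},
    {"jaw": 1,"delta_pos": [0,0,0],"twist": 0},
    {"jaw": 1,"delta_pos": [0,0,0],"twist": 0},
  ],
)

```text
clock: 2.37
position: [0.4564, 0.2758, 0.1397]
orientation: [0.07, -3.14, 0.0]
force: [-0.1, 0.1, 0.0]
finger_gap: 1.0
grasp_force: 0.0
```

```bash
cat > c.py <<'E'
from h import *
import sys
p=read_camera("wrist"); n=sys.argv[1]; cv2.imwrite(f"pics/{n}.png",p["image"])
np.savez(n+".npz",**{k:p[k] for k in("image","range_z","mtx","pose")})
print(T()[:3,3])
for t in sys.argv[2:]:
    for f in find_in(p,t)[:2]: print(t,round(f["score"],2),np.round(f["xy"]),pt(p,*f["xy"]))
E
python3 c.py w1 roller_tool shank_end
python3 - <<'E'
from h import *
p=dict(np.load("w1.npz")); P=cloud(p).reshape(-1,3)
q=P[(np.hypot(P[:,0]-.455,P[:,1]-.277)<.13)&(P[:,2]>.015)&(P[:,2]<.035)&(abs(P[:,1]-.277)<.05)]
print(len(q),cv2.minAreaRect((q[:,:2]*1000).astype(np.float32)),np.median(q[:,2]))
for x in np.arange(.36,.58,.01):
    s=q[abs(q[:,0]-x)<.003]
    if len(s): print(round(x,3),len(s),s[:,1].min(),s[:,1].max(),(s[:,1].min()+s[:,1].max())/2,np.median(s[:,2]))
E
```

```text
[0.4558 0.2771 0.14  ]
roller_tool 0.83 [191.   5.] [0.2989 0.1767 0.018 ]
roller_tool 0.57 [324. 214.] [0.446  0.2787 0.0239]
shank_end 0.88 [326. 212.] [0.4447 0.2802 0.0238]
shank_end 0.53 [  6. 153.] [0.4106 0.0122 0.007 ]
6337 ((470.04931640625, 275.0848388671875), (180.17713928222656, 43.00412368774414), 1.5996966361999512) 0.02334175422323498
0.38 79 0.26244967903825867 0.28300277355968956 0.27272622629897414 0.01915905138067875
0.39 361 0.2539266519429876 0.2923507418751704 0.273138696909079 0.019857561729671902
0.4 414 0.25174459387734555 0.29472195200853896 0.27323327294294225 0.020324376438001612
0.41 356 0.2527512896229178 0.2942573428605866 0.2735043162417522 0.019945934907615703
0.42 248 0.2587582765317764 0.28831246360631685 0.2735353700690466 0.023798885904984773
0.43 209 0.26420508321388203 0.28821353975001085 0.27620931148194644 0.0238553751777848
0.44 209 0.26538910924812814 0.28871811866383357 0.2770536139559808 0.02378828611600664
0.45 200 0.26572777970764067 0.2893997805296703 0.27756378011865546 0.023866840307847692
0.46 192 0.26695603190041317 0.29079735508917
[... 221 characters left out ...]
.49 184 0.26976807078728066 0.2934947364739062 0.28163140363059347 0.023734111447928752
0.5 170 0.27016560038519916 0.2940796602290092 0.28212263030710416 0.023795489947745024
0.51 166 0.2714575477322031 0.2947258999707386 0.28309172385147086 0.023853442389091456
0.52 161 0.2727734456408518 0.29625803397839456 0.2845157398096232 0.023776449655625587
0.53 160 0.27317496300602684 0.2968858252205561 0.28503039411329145 0.023672409289851704
0.54 151 0.2744810264004711 0.2974554434195796 0.2859682349100253 0.02377377752348553
0.55 91 0.2748805381492466 0.2987530588790832 0.2868167985141649 0.023615147936385472
0.56 30 0.27899337477705527 0.29505367163721885 0.2870235232071371 0.020021418498596122
```

View pics/w1.png

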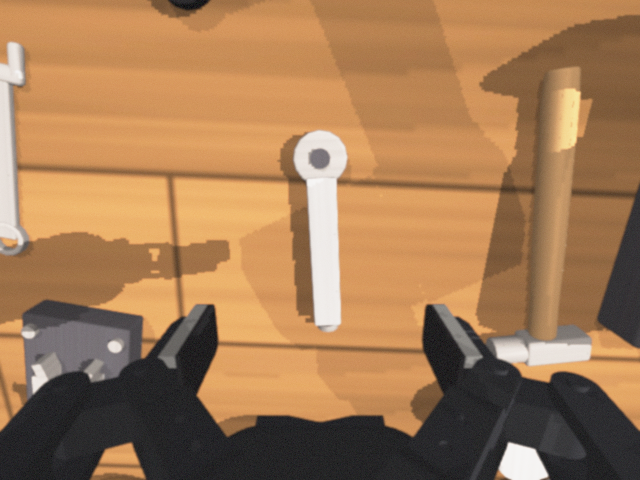

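The picture shows the tool upright in the middle: wheel at (320,158), shank end with its screw at (327,328). The tool yaw is about 0.089, its top is at 24 mm, and the grip spot is near (0.467, 0.279). Next is the post.

```bash
python3 -c "
from h import *
plan((.60,.053,.20),2.99)"
```

```text
psi -3.091787121056425 twist 0.20139818612316063 shift mm [-177.1782 -200.9818  -59.8722] norm 274.53688598294144 rows@40 7.0
```

Request:
jog_arm(
  motion=[
    {"jaw": 1,"delta_pos": [0,0,-30],"twist": 0.1},
    {"jaw": 1,"delta_pos": [0,0,-30],"twist": 0.101},
    {"jaw": 0,"delta_pos": [-25.3,-28.7,0],"twist": 0},
    {"jaw": 0,"delta_pos": [-25.3,-28.7,0],"twist": 0},
    {"jaw": 0,"delta_pos": [-25.3,-28.7,0],"twist": 0},
    {"jaw": 0,"delta_pos": [-25.3,-28.7,0],"twist": 0},
    {"jaw": 0,"delta_pos": [-25.3,-28.7,0],"twist": 0},
    {"jaw": 0,"delta_pos": [-25.3,-28.7,0],"twist": 0},
    {"jaw": 0,"delta_pos": [-25.3,-28.7,0],"twist": 0},
    {"jaw": 0,"delta_pos": [0,0,0],"twist": 0},
  ],
)

```text
clock: 3.35
position: [0.6035, 0.0486, 0.2004]
orientation: [0.241, 3.129, -0.004]
force: [-0.5, -0.2, -0.9]
finger_gap: -0.0
grasp_force: 0.0
```

```bash
python3 c.py w2 post lever_tip latch_hinge post_stop
cat > d.py <<'E'
from h import *
import sys
p=dict(np.load(sys.argv[1]+".npz")); P=cloud(p).reshape(-1,3)
q=P[(np.hypot(P[:,0]-.62,P[:,1]-.05)<.1)&(P[:,2]>.02)&(P[:,2]<.2)]
f=q[(q[:,2]<.036)]; r=cv2.minAreaRect((f[:,:2]*1000).astype(np.float32)); print("block",r,np.median(f[:,2]))
a=-0.152; c=np.array(r[0])/1000
# body frame coords
for it in range(1):
    x=np.array([np.cos(a),np.sin(a)]); y=np.array([-x[1],x[0]])
    L=np.c_[(q[:,:2]-c)@x*1000-32.5,(q[:,:2]-c)@y*1000,q[:,2]*1000]
w=L[(L[:,2]>42)&(L[:,2]<55)&(L[:,0]<0)]   # walls
for x0 in range(-70,5,5):
    s=w[abs(w[:,0]-x0)<2]
    l=s[s[:,1]>0];rr=s[s[:,1]<0]
    print(x0,len(s),*[ (round(float(k[:,1].min()),1),round(float(k[:,1].max()),1)) if len(k) else None for k in(rr,l)])
for z in(75,90,100):
    t=L[(L[:,2]>z)]; print(z,len(t),t.min(0),t.max(0),np.median(t,0))
E
python3 d.py w2
```

```text
[0.6017 0.0512 0.2001]
post 0.84 [322. 220.] [0.6139 0.0486 0.0301]
post 0.55 [  1. 239.] [nan nan nan]
lever_tip 0.71 [326. 266.] [0.6326 0.0492 0.1053]
latch_hinge 0.93 [327. 218.] [0.6123 0.054  0.03  ]
post_stop 0.81 [325. 221.] [0.6152 0.0515 0.0302]
block ((620.3668212890625, 50.192779541015625), (96.11067199707031, 134.76715087890625), 81.48677825927734) 0.029866454115221652
-70 0 None None
-65 21 (-22.0, -18.3) (18.0, 21.6)
-60 88 (-25.9, -16.4) (16.1, 25.7)
-55 82 (-23.8, -14.6) (14.3, 23.6)
-50 111 (-26.8, -13.7) (12.7, 26.6)
-45 125 (-25.9, -12.8) (12.7, 26.8)
-40 121 (-26.1, -12.8) (12.7, 25.9)
-35 147 (-26.1, -0.6) (0.3, 26.1)
-30 117 (-26.2, -12.9) (12.8, 26.2)
-25 120 (-26.4, -12.9) (12.9, 26.4)
-20 124 (-26.5, -12.9) (13.0, 26.5)
-15 114 (-26.5, -13.0) (13.1, 26.6)
-10 126 (-26.7, -13.1) (13.1, 26.9)
-5 39 (-26.8, -13.0) (13.2, 26.0)
0 8 (-25.9, -12.3) (24.9, 26.0)
75 942 [-23.0117 -26.87    75.0488] [ 11.7388  27.3959 108.8253] [-7.4658 -0.1736 80.8227]
90 446 [-23.0117 -11.5626 100.2533] [-11.02    12.0596 108.8253] [-18.6562  -0.1736 106.1352]
100 446 [-23.0117 -11.5626 100.2533] [-11.02    12.0596 108.8253] [-18.6562  -0.1736 106.1352]
  return _methods._mean(a, axis=axis, dtype=dtype,
  ret = ret.dtype.type(ret / rcount)
```

View pics/w2.png

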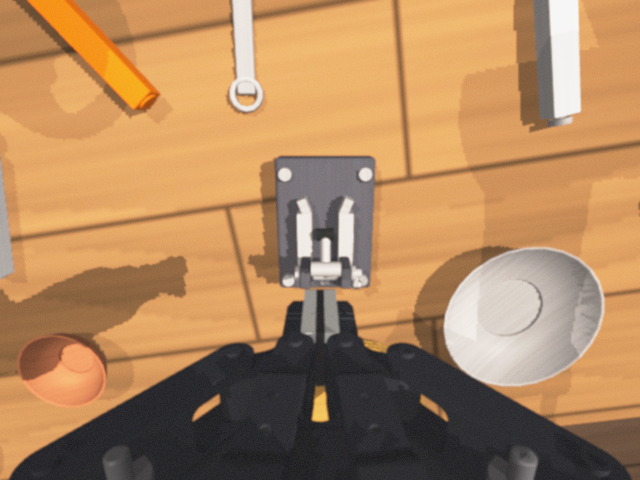

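Wrist view: the post sits squarely, lever crossbar at (326,268), channel mouth at (325,205), wheel side of the bench clear. The geometry matches (bar centre x −17, top 108 mm, walls ±12.8). I'll descend in front of the lever.

```bash
python3 -c "
from h import *
plan((.6080,.0520,.103),2.9916)"
```

```text
psi 2.992122657412282 twist 0.0005226574122820793 shift mm [-8.7607 -0.9747 96.9511] norm 97.35100583456484 rows@40 3.0
```

Request:
jog_arm(
  motion=[
    {"jaw": 0,"delta_pos": [0,0,35],"twist": 0},
    {"jaw": 0,"delta_pos": [-4,0,35],"twist": 0},
    {"jaw": 0,"delta_pos": [-4,0,27],"twist": 0},
    {"jaw": 0,"delta_pos": [0,0,0],"twist": 0},
    {"jaw": 0,"delta_pos": [0,0,0],"twist": 0},
  ],
)

```text
clock: 4.02
position: [0.6058, 0.0526, 0.1014]
orientation: [-0.235, -3.128, 0.001]
force: [0.2, -0.5, 0.7]
finger_gap: 0.002
grasp_force: 0.0
```

```bash
python3 -c "
from h import *
plan((.6080,.0520,.103),2.9916);print(T()[:3,3])"
```

```text
psi 2.991935602161351 twist 0.0003356021613507565 shift mm [-2.2239 -0.224  -1.6235] norm 2.7625652727125627 rows@40 1.0
[0.6058 0.0526 0.1014]
```

Request:
jog_arm(
  motion=[
    {"jaw": 0,"delta_pos": [-5,0,0],"twist": 0},
    {"jaw": 0,"delta_pos": [-4,0,0],"twist": 0},
    {"jaw": 0,"delta_pos": [-2,0,0],"twist": 0},
    {"jaw": 0,"delta_pos": [-2,0,0],"twist": 0},
    {"jaw": 0,"delta_pos": [-2,0,0],"twist": 0},
    {"jaw": 0,"delta_pos": [-2,0,0],"twist": 0},
    {"jaw": 0,"delta_pos": [-2,0,0],"twist": 0},
    {"jaw": 0,"delta_pos": [-2,0,0],"twist": 0},
    {"jaw": 0,"delta_pos": [-2,0,-0.5],"twist": 0},
    {"jaw": 0,"delta_pos": [-2,0,-0.5],"twist": 0},
  ],
)

```text
clock: 4.85
position: [0.6329, 0.0472, 0.1038]
orientation: [-0.238, -3.132, 0.0]
force: [1.0, 0.6, 0.1]
finger_gap: -0.0
grasp_force: 0.0
```

Request:
jog_arm(
  motion=[
    {"jaw": 0,"delta_pos": [-2,0,-0.5],"twist": 0},
    {"jaw": 0,"delta_pos": [-2,0,-0.5],"twist": 0},
    {"jaw": 0,"delta_pos": [-2,0,-0.5],"twist": 0},
    {"jaw": 0,"delta_pos": [-2,0,-0.5],"twist": 0},
  ],
)

```text
clock: 5.18
position: [0.641, 0.046, 0.106]
orientation: [0.238, 3.133, 0.0]
force: [0.6, -0.4, 1.2]
finger_gap: -0.003
grasp_force: 0.0
```

Request:
jog_arm(
  motion=[
    {"jaw": 0,"delta_pos": [-2,0,0],"twist": 0},
    {"jaw": 0,"delta_pos": [-2,0,0],"twist": 0},
    {"jaw": 0,"delta_pos": [-2,0,0],"twist": 0},
    {"jaw": 0,"delta_pos": [-2,0,0],"twist": 0},
    {"jaw": 0,"delta_pos": [-2,0,0],"twist": 0},
  ],
)

```text
clock: 5.6
position: [0.6508, 0.0445, 0.1059]
orientation: [-0.238, -3.132, 0.0]
force: [0.1, 0.2, -0.1]
finger_gap: 0.005
grasp_force: 0.0
```

```bash
python3 c.py w3 lever_tip;  python3 d.py w3 | tail -3
```

```text
[0.6512 0.0445 0.106 ]
lever_tip 0.78 [326. 250.] [0.6326 0.0501 0.1059]
75 21096 [-22.8255 -47.6516  75.0001] [ 12.159   46.3774 199.9992] [-13.2836  -0.9993 187.4502]
90 19990 [-22.8255 -47.6516  90.3898] [ 10.0043  46.3774 199.9992] [-13.5134  -1.0023 188.2322]
100 19981 [-22.8255 -47.6516 100.0426] [ 10.0043  46.3774 199.9992] [-13.5129  -1.0026 188.2376]
```

View pics/w3.png

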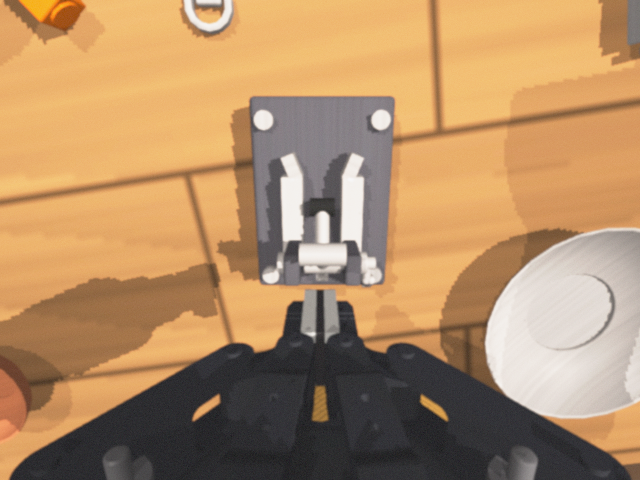

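The fingers slipped over the bar: it is still closed at (322,255), with the fingertips behind it at (320,300). I raised too much during the push. I'll back over it and push lower.

Request:
jog_arm(
  motion=[
    {"jaw": 0,"delta_pos": [0,0,-20],"twist": 0},
    {"jaw": 0,"delta_pos": [0,0,-5],"twist": 0},
    {"jaw": 0,"delta_pos": [25,0,0],"twist": 0},
    {"jaw": 0,"delta_pos": [23,0,0],"twist": 0},
    {"jaw": 0,"delta_pos": [0,0,0],"twist": 0},
    {"jaw": 0,"delta_pos": [0,0,19],"twist": 0},
    {"jaw": 0,"delta_pos": [0,0,17],"twist": 0},
    {"jaw": 0,"delta_pos": [0,0,0],"twist": 0},
    {"jaw": 0,"delta_pos": [0,0,0],"twist": 0},
  ],
)

```text
clock: 6.45
position: [0.6025, 0.0517, 0.0941]
orientation: [-0.238, -3.13, 0.0]
force: [-0.1, -0.2, -0.1]
finger_gap: -0.004
grasp_force: 0.0
```

Request:
jog_arm(
  motion=[
    {"jaw": 0,"delta_pos": [-8,0,0],"twist": 0},
    {"jaw": 0,"delta_pos": [-4,0,0],"twist": 0},
    {"jaw": 0,"delta_pos": [-2,0,0],"twist": 0},
    {"jaw": 0,"delta_pos": [-2,0,0],"twist": 0},
    {"jaw": 0,"delta_pos": [-2,0,0],"twist": 0},
    {"jaw": 0,"delta_pos": [-2,0,0],"twist": 0},
    {"jaw": 0,"delta_pos": [-2,0,0],"twist": 0},
  ],
)

```text
clock: 7.03
position: [0.6252, 0.0485, 0.0951]
orientation: [0.238, 3.132, 0.0]
force: [-1.0, -0.0, -0.5]
finger_gap: 0.003
grasp_force: 0.0
```

```bash
python3 c.py w4 lever_tip; python3 -c "
from h import *
print(get_state()['force'])"
```

```text
[0.6255 0.0484 0.0951]
lever_tip 0.94 [324. 267.] [0.6296 0.0504 0.0606]
[ 0.4611  0.0419 -0.5672]
```

Request:
jog_arm(
  motion=[
    {"jaw": 0,"delta_pos": [-2,0,0],"twist": 0},
    {"jaw": 0,"delta_pos": [-2,0,0],"twist": 0},
    {"jaw": 0,"delta_pos": [-2,0,0],"twist": 0},
    {"jaw": 0,"delta_pos": [-2,0,0],"twist": 0},
    {"jaw": 0,"delta_pos": [-2,0,0],"twist": 0},
  ],
)

```text
clock: 7.55
position: [0.6351, 0.0469, 0.095]
orientation: [0.238, 3.132, -0.0]
force: [1.1, 0.1, -0.2]
finger_gap: -0.001
grasp_force: 0.0
```

```bash
python3 c.py w5 lever_tip; python3 -c "
from h import *
print(get_state()['force'])
im=cv2.imread('pics/w5.png')[130:340,200:440]
cv2.imwrite('pics/w5c.png',cv2.resize(im,None,fx=2,fy=2))"
```

```text
[0.6355 0.0469 0.0951]
lever_tip 0.7 [324. 277.] [0.6434 0.0481 0.0676]
[-0.2993 -0.9411 -0.4057]
```

View pics/w5c.png

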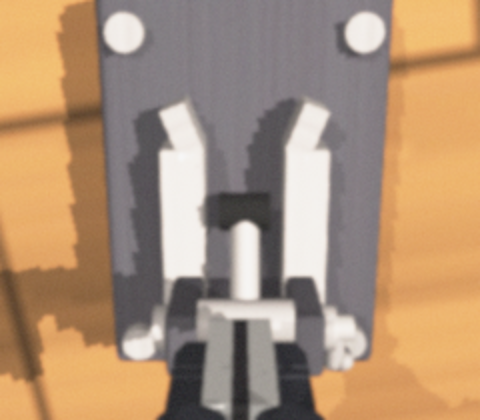

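```bash
python3 - <<'E'
from h import *
S=np.array([.6525,.0453]);x=np.array([np.cos(.15),-np.sin(.15)]);y=np.array([-x[1],x[0]])
for n in("w2","w3","w4","w5"):
    p=dict(np.load(n+".npz")); C=cloud(p); L=np.dstack([(C[...,:2]-S)@x,(C[...,:2]-S)@y,C[...,2]])*1000
    m=(abs(L[...,1])<14)&(L[...,0]>-60)&(L[...,0]<45)&(L[...,2]>40)&(L[...,2]<125)
    print(n)
    for a,b in((-14,-9.5),(9.5,14),(-3,3)):
        k=m&(L[...,1]>a)&(L[...,1]<b)&(L[...,2]>(80 if abs(a)>5 else 40))
        q=L[k]; v=np.where(k)[0]
        for r in np.unique(v)[::3]: 
            print((a,b),r,np.round(q[v==r].mean(0)),end=" ; ")
        print()
E
```

```text
w2
(-14, -9.5) 262 [-23. -11. 102.] ; (-14, -9.5) 265 [-21. -11. 104.] ; (-14, -9.5) 268 [-19. -11. 107.] ; (-14, -9.5) 271 [-17. -11. 107.] ; (-14, -9.5) 274 [-14. -11. 107.] ; 
(9.5, 14) 262 [-22.  11. 101.] ; (9.5, 14) 265 [-21.  11. 105.] ; (9.5, 14) 268 [-19.  11. 107.] ; (9.5, 14) 271 [-17.  11. 108.] ; (9.5, 14) 274 [-14.  11. 107.] ; 
(-3, 3) 228 [-37.  -0.  52.] ; (-3, 3) 231 [-35.  -0.  56.] ; (-3, 3) 234 [-33.  -0.  58.] ; (-3, 3) 237 [-30.  -0.  58.] ; (-3, 3) 240 [-28.  -0.  59.] ; (-3, 3) 243 [-25.  -0.  60.] ; (-3, 3) 246 [-23.  -0.  61.] ; (-3, 3) 249 [-20.  -0.  63.] ; (-3, 3) 252 [-18.  -0.  64.] ; (-3, 3) 255 [-15.  -0.  65.] ; (-3, 3) 258 [-13.  -0.  66.] ; (-3, 3) 261 [-10.  -0.  67.] ; (-3, 3) 264 [-22.  -0. 104.] ; (-3, 3) 267 [-20.   0. 106.] ; (-3, 3) 270 [-18.   0. 107.] ; (-3, 3) 273 [-15.  -0. 107.] ; (-3, 3) 276 [-11.  -0. 104.] ; (-3, 3) 279 [ 5.  0. 73.] ; (-3, 3) 282 [17.  0. 53.] ; 
w3
(-14, -9.5) 243 [-23. -11. 101.] ; (-14, -9.5) 246 [-22. -11. 104.] ; (-14, -9.5) 249 [-21. -11. 106.] ; (-14, -9.5) 252 [-20. -11. 106.] ; (-14, -9.5) 255 [-18. -11. 1
[... 2359 characters left out ...]
8 [-16.  11. 107.] ; 
(-3, 3) 226 [-37.  -0.  51.] ; (-3, 3) 229 [-36.  -0.  55.] ; (-3, 3) 232 [-35.  -0.  57.] ; (-3, 3) 235 [-33.  -0.  58.] ; (-3, 3) 238 [-31.  -0.  58.] ; (-3, 3) 241 [-29.  -0.  58.] ; (-3, 3) 244 [-28.  -0.  58.] ; (-3, 3) 247 [-26.  -0.  59.] ; (-3, 3) 250 [-24.  -0.  60.] ; (-3, 3) 253 [-23.  -0.  61.] ; (-3, 3) 256 [-21.  -0.  62.] ; (-3, 3) 259 [-19.  -0.  63.] ; (-3, 3) 262 [-17.  -0.  63.] ; (-3, 3) 265 [-16.  -0.  64.] ; (-3, 3) 268 [-14.  -0.  65.] ; (-3, 3) 271 [-13.  -0.  66.] ; (-3, 3) 274 [-11.  -0.  66.] ; (-3, 3) 277 [-9. -0. 67.] ; (-3, 3) 280 [-22.  -0. 101.] ; (-3, 3) 283 [-22.   0. 104.] ; (-3, 3) 286 [-21.  -0. 105.] ; (-3, 3) 289 [-20.  -0. 106.] ;
```

```bash
python3 - <<'E'
from h import *
K=np.array([[.0014,-.9534,-.3017,.0784],[1,.0013,.0005,-.0004],[0,-.3017,.9534,-.1702]])
for n in("w2","w5"):
    p=dict(np.load(n+".npz")); z=p["range_z"]; 
    for u in(314,328):
      for r in range(276,345,4):
        c=np.linalg.inv(p["mtx"])@[u,r,1]*z[r,u]; print(n,u,r,np.round(K@[*c,1]*1000),end=" ")
      print()
E
```

```text
w2 314 276 [-37.  -5.  97.] w2 314 280 [-74.  -6. 171.] w2 314 284 [-78.  -6. 170.] w2 314 288 [-98.  -7. 201.] w2 314 292 [ 12.  -3. -34.] w2 314 296 [ 12.  -3. -38.] w2 314 300 [ 12.  -3. -41.] w2 314 304 [ 12.  -3. -45.] w2 314 308 [ 12.  -2. -48.] w2 314 312 [ 12.  -2. -51.] w2 314 316 [ 12.  -2. -55.] w2 314 320 [ 12.  -2. -57.] w2 314 324 [ 11.  -2. -59.] w2 314 328 [ 13.  -2. -63.] w2 314 332 [ 12.  -2. -65.] w2 314 336 [ 11.  -2. -65.] w2 314 340 [  78.   -0. -170.] w2 314 344 [  8.  -2. -66.] 
w2 328 276 [-38.   7.  97.] w2 328 280 [-63.   8. 146.] w2 328 284 [-68.   8. 148.] w2 328 288 [-98.   9. 201.] w2 328 292 [ 13.   3. -35.] w2 328 296 [ 12.   3. -37.] w2 328 300 [ 12.   3. -42.] w2 328 304 [ 12.   3. -45.] w2 328 308 [ 12.   3. -49.] w2 328 312 [ 13.   3. -53.] w2 328 316 [ 13.   3. -55.] w2 328 320 [ 12.   3. -58.] w2 328 324 [ 12.   3. -59.] w2 328 328 [ 12.   3. -63.] w2 328 332 [ 11.   3. -63.] w2 328 336 [ 11.   3. -66.] w2 328 340 [ 13.   2. -71.] w2 328 344 [ 13.   2. -73.] 
w5 314 276 [-18.  -4.  52.] w5 314 280 [ 5. -3. -6.] w5 314 284 [  4.  -3. -10.] w5 314
[... 212 characters left out ...]
-55.] w5 314 320 [  78.   -0. -170.] w5 314 324 [ 12.  -2. -59.] w5 314 328 [ 12.  -2. -62.] w5 314 332 [ 12.  -2. -65.] w5 314 336 [ 11.  -2. -66.] w5 314 340 [  9.  -2. -65.] w5 314 344 [  8.  -2. -66.] 
w5 328 276 [-8.  5. 30.] w5 328 280 [ 5.  4. -5.] w5 328 284 [ 4.  4. -8.] w5 328 288 [  3.   4. -11.] w5 328 292 [ 12.   3. -34.] w5 328 296 [ 12.   3. -38.] w5 328 300 [ 13.   3. -43.] w5 328 304 [ 12.   3. -46.] w5 328 308 [ 12.   3. -48.] w5 328 312 [ 12.   3. -50.] w5 328 316 [ 13.   3. -55.] w5 328 320 [ 12.   3. -56.] w5 328 324 [ 12.   3. -60.] w5 328 328 [ 12.   3. -63.] w5 328 332 [ 12.   3. -65.] w5 328 336 [ 11.   3. -65.] w5 328 340 [ 13.   2. -71.] w5 328 344 [ 13.   2. -73.]
```

```bash
python3 - <<'E'
from h import *
K=np.array([[.0014,-.9534,-.3017,.0784],[1,.0013,.0005,-.0004],[0,-.3017,.9534,-.1702]])
p=dict(np.load("w1.npz")); z=p["range_z"]; v,u=np.mgrid[:480,:640]
c=np.stack([u,v,np.ones_like(u)],-1)@np.linalg.inv(p["mtx"]).T*z[...,None]
L=(c@K[:,:3].T+K[:,3])*1000
m=(L[...,2]<40)&(L[...,2]>-120)&(z>0)
for a in(-1,1):
    for z0 in range(-100,0,6):
        q=L[m&(L[...,1]*a>0)&(abs(L[...,2]-z0)<3)]
        if len(q)>3: print(a,z0,len(q),q.min(0).round(),q.max(0).round())
E
python3 -c "
from h import *
s=get_state(); print(s['joint_positions'],s['position'],s['finger_gap'])"
```

```text
-1 -100 3629 [ -12.  -74. -103.] [ 19.  -0. -97.]
-1 -94 5125 [-12. -75. -97.] [ 17. -34. -91.]
-1 -88 1631 [-11. -75. -91.] [ 15. -39. -85.]
-1 -82 435 [  4. -67. -85.] [ 15. -43. -79.]
-1 -76 743 [ -3. -56. -79.] [ 13. -42. -73.]
-1 -70 737 [-10. -57. -73.] [ 13. -42. -67.]
-1 -64 665 [-11. -57. -67.] [ 13. -43. -61.]
-1 -58 586 [-10. -57. -61.] [ 13. -43. -55.]
-1 -52 495 [-10. -57. -55.] [ 13. -42. -49.]
-1 -46 354 [-10. -55. -49.] [ 12. -43. -43.]
-1 -40 67 [ -8. -44. -43.] [ 10. -43. -40.]
1 -100 3621 [ -12.    0. -103.] [ 19.  74. -97.]
1 -94 5137 [-12.  33. -97.] [ 17.  74. -91.]
1 -88 1641 [-12.  38. -91.] [ 16.  74. -85.]
1 -82 434 [  2.  42. -85.] [ 15.  67. -79.]
1 -76 745 [ -3.  42. -79.] [ 13.  56. -73.]
1 -70 744 [-10.  42. -73.] [ 13.  56. -67.]
1 -64 661 [-10.  42. -67.] [ 13.  56. -61.]
1 -58 575 [-10.  42. -61.] [ 13.  56. -55.]
1 -52 506 [-10.  42. -55.] [ 13.  56. -49.]
1 -46 354 [-10.  42. -49.] [ 13.  54. -43.]
1 -40 68 [ -9.  42. -43.] [ 11.  43. -40.]
[ 0.0346  0.2784  1.7944 -0.0001  1.0685 -1.3843] [0.6353 0.0469 0.095 ] -0.0003931282858527636
```

Depth shows the real fingertips end about 31 mm above the reported TCP when shut, and 43 mm when open. So both passes went over the bar, and I'll work from the measured fingertips. Backing off and lowering 31 mm.

Request:
jog_arm(
  motion=[
    {"jaw": 0,"delta_pos": [16,0,0],"twist": 0},
    {"jaw": 0,"delta_pos": [15,0,0],"twist": 0},
    {"jaw": 0,"delta_pos": [0,0,0],"twist": 0},
    {"jaw": 0,"delta_pos": [0,0,16],"twist": 0},
    {"jaw": 0,"delta_pos": [0,0,15],"twist": 0},
    {"jaw": 0,"delta_pos": [0,0,0],"twist": 0},
    {"jaw": 0,"delta_pos": [-8,0,0],"twist": 0},
    {"jaw": 0,"delta_pos": [-4,0,0],"twist": 0},
    {"jaw": 0,"delta_pos": [-2,0,0],"twist": 0},
    {"jaw": 0,"delta_pos": [-2,0,0],"twist": 0},
  ],
)

```text
clock: 8.48
position: [0.6205, 0.0493, 0.065]
orientation: [-0.239, -3.132, -0.0]
force: [-5.5, 2.5, 3.9]
finger_gap: -0.003
grasp_force: 3.0
```

Request:
jog_arm(
  motion=[
    {"jaw": 0,"delta_pos": [-2,0,0],"twist": 0},
    {"jaw": 0,"delta_pos": [-2,0,0],"twist": 0},
    {"jaw": 0,"delta_pos": [-2,0,0],"twist": 0},
    {"jaw": 0,"delta_pos": [-2,0,0],"twist": 0},
  ],
)

```text
clock: 8.82
position: [0.6265, 0.0483, 0.0645]
orientation: [-0.238, -3.129, -0.0]
force: [-4.9, 0.3, 3.5]
finger_gap: 0.002
grasp_force: 2.7
```

Request:
jog_arm(
  motion=[
    {"jaw": 0,"delta_pos": [-2,0,0],"twist": 0},
    {"jaw": 0,"delta_pos": [-2,0,0],"twist": 0},
    {"jaw": 0,"delta_pos": [-2,0,0],"twist": 0},
    {"jaw": 0,"delta_pos": [-2,0,0],"twist": 0},
  ],
)

```text
clock: 9.15
position: [0.6362, 0.0468, 0.0644]
orientation: [0.238, 3.132, 0.0]
force: [-1.9, 0.8, 2.2]
finger_gap: -0.001
grasp_force: 1.3
```

Request:
jog_arm(
  motion=[
    {"jaw": 0,"delta_pos": [-2,0,0],"twist": 0},
    {"jaw": 0,"delta_pos": [-2,0,0],"twist": 0},
    {"jaw": 0,"delta_pos": [-2,0,0],"twist": 0},
    {"jaw": 0,"delta_pos": [-2,0,0],"twist": 0},
    {"jaw": 0,"delta_pos": [-2,0,0],"twist": 0},
    {"jaw": 0,"delta_pos": [-1,0,0],"twist": 0},
  ],
)

```text
clock: 9.65
position: [0.6475, 0.045, 0.064]
orientation: [0.238, 3.131, -0.0]
force: [1.1, -0.2, -0.6]
finger_gap: -0.0
grasp_force: 0.0
```

```bash
python3 c.py w6 lever_tip; cat > e.py <<'E'
from h import *
import sys
S=np.array([.6525,.0453]);x=np.array([np.cos(.15),-np.sin(.15)]);y=np.array([-x[1],x[0]])
p=dict(np.load(sys.argv[1]+".npz")); C=cloud(p); L=np.dstack([(C[...,:2]-S)@x,(C[...,:2]-S)@y,C[...,2]])*1000
for a,b in((-12,-8),(8,12),(-3,3)):
    k=(L[...,1]>a)&(L[...,1]<b)&(L[...,0]>-60)&(L[...,0]<45)&(L[...,2]>49)&(L[...,2]<125)
    v=np.where(k)[0]
    print((a,b),[ (int(r),*np.round(L[k][v==r].mean(0)[[0,2]]).astype(int).tolist()) for r in np.unique(v)[::3]])
E
python3 e.py w6
```

```text
[0.6476 0.045  0.064 ]
lever_tip 0.58 [322. 262.] [0.6272 0.0489 0.0854]
(-12, -8) [(281, 0, 49), (284, 1, 52), (287, -5, 68), (290, -5, 71), (293, -3, 72), (296, -2, 73), (299, -1, 74), (302, -13, 99), (305, -13, 102), (308, -13, 105), (311, -13, 107), (314, -13, 110), (317, -13, 112), (320, -13, 114), (323, -13, 117), (326, -13, 119), (329, -13, 121), (332, -13, 123)]
(8, 12) [(244, -35, 87), (247, -34, 88), (250, -33, 89), (253, -31, 89), (282, 0, 50), (285, 1, 52), (288, -5, 70), (291, -4, 70), (294, -3, 72), (297, -2, 73), (300, -1, 74), (303, -13, 100), (306, -13, 103), (309, -13, 106), (312, -13, 108), (315, -13, 110), (318, -13, 113), (321, -13, 115), (324, -13, 117), (327, -13, 119), (330, -13, 121), (333, -13, 123)]
(-3, 3) [(236, -37, 84), (239, -37, 86), (242, -36, 87), (245, -35, 88), (248, -33, 89), (251, -32, 89), (254, -31, 89), (257, -29, 88), (260, -27, 88), (263, -25, 84), (266, -23, 84), (269, -21, 83), (272, -19, 82), (275, -17, 81), (278, -16, 80), (281, -14, 79), (284, -11, 78), (287, -10, 77), (290, -17, 96), (293, -17, 99), (296, -17, 102), (299, -17, 105), (302, -17, 107), (305, -17, 109), (308, -17, 112), (311, -17, 114), (314, -17, 117), (317, -17, 119), (320, -17, 121), (323, -17, 123), (326, -17, 124)]
```

Request:
jog_arm(
  motion=[
    {"jaw": 0,"delta_pos": [-2,0,0],"twist": 0},
    {"jaw": 0,"delta_pos": [-2,0,0],"twist": 0},
    {"jaw": 0,"delta_pos": [-2,0,0],"twist": 0},
    {"jaw": 0,"delta_pos": [0,0,0],"twist": 0},
  ],
)

```text
clock: 10.08
position: [0.6525, 0.0442, 0.0637]
orientation: [-0.238, -3.132, 0.0]
force: [-0.4, -0.7, 0.4]
finger_gap: -0.004
grasp_force: 0.3
```

```bash
python3 c.py w7; python3 e.py w7|tail -1
```

```text
[0.6524 0.0442 0.0636]
(-3, 3) [(242, -19, 50), (245, -18, 52), (248, -16, 53), (251, -15, 54), (254, -13, 54), (257, -12, 55), (260, -11, 57), (263, -25, 98), (266, -25, 100), (269, -24, 102), (272, -23, 102), (275, -22, 103), (278, -21, 103), (281, -19, 103), (284, -18, 103), (287, -16, 103), (290, -12, 96), (293, -12, 99), (296, -12, 102), (299, -12, 104), (302, -12, 107), (305, -12, 109), (308, -12, 112), (311, -12, 114), (314, -12, 116), (317, -12, 119), (320, -12, 121), (323, -12, 123), (326, -12, 124)]
```

It snapped. The arm now stands up behind the fingers. Lift straight up and verify.

Request:
jog_arm(
  motion=[
    {"jaw": 0,"delta_pos": [0,0,-15],"twist": 0},
    {"jaw": 0,"delta_pos": [0,0,-35],"twist": 0},
    {"jaw": 0,"delta_pos": [0,0,-40],"twist": 0},
    {"jaw": 0.6,"delta_pos": [20,0,-40],"twist": 0},
    {"jaw": 0.6,"delta_pos": [30,0,0],"twist": 0},
    {"jaw": 0.6,"delta_pos": [0,0,0],"twist": 0},
  ],
)

```text
clock: 10.63
position: [0.6019, 0.0524, 0.1942]
orientation: [0.237, 3.132, 0.001]
force: [-0.9, -0.4, -1.4]
finger_gap: 0.422
grasp_force: 0.0
```

```bash
python3 c.py w8 lever_tip; python3 e.py w8; python3 d.py w8|head -14;  python3 -c "
from h import *
plan((.467,.2794,.20),3.2306)"
```

```text
[0.6029 0.052  0.1926]
lever_tip 0.96 [321. 286.] [0.6576 0.0447 0.0762]
lever_tip 0.39 [531. 314.] [0.7618 0.2723 0.0043]
(-12, -8) [(269, 0, 49), (272, -3, 63), (275, -1, 66), (278, 1, 68), (281, 2, 74), (284, 5, 73), (315, 26, 92), (318, 27, 95), (321, 29, 96), (324, 31, 97), (327, 35, 96)]
(8, 12) [(269, 0, 50), (272, -5, 69), (275, -3, 71), (278, -1, 73), (281, 2, 73), (284, 5, 72), (315, 26, 92), (318, 27, 95), (321, 29, 97), (324, 32, 97), (327, 35, 96)]
(-3, 3) [(251, -18, 50), (254, -16, 53), (257, -14, 54), (260, -11, 55), (263, -25, 99), (266, -24, 101), (269, -22, 103), (272, -19, 103), (275, -17, 103), (278, -7, 87), (281, 1, 76), (284, 4, 75), (287, 6, 77), (290, 8, 79), (293, 10, 80), (296, 13, 81), (299, 14, 84), (302, 16, 85), (305, 19, 87), (308, 21, 88), (311, 23, 90), (314, 25, 91), (317, 26, 94), (320, 28, 96), (323, 31, 97), (326, 33, 97)]
block ((619.6737060546875, 50.164676666259766), (96.15054321289062, 133.56629943847656), 81.29053497314453) 0.029856900854320967
-70 0 None None
-65 11 (-20.5, -18.4) (18.7, 20.6)
-60 92 (-25.8, -16.7) (16.4, 26.2)
-55 83 (-24.1, -15.0) (14.5, 24.4)
-50 119 (-26.4, -13.2) (13.4, 26.5)
-45 128 (-26.2, -13.2) (12.8, 26.6)
-40 122 (-26.4, -13.2) (12.9, 26.7)
-35 125 (-26.4, -13.2) (12.9, 27.0)
-30 119 (-26.6, -13.3) (12.9, 26.0)
-25 121 (-26.6, -13.4) (12.9, 26.2)
-20 116 (-25.7, -0.2) (13.0, 26.4)
-15 157 (-25.9, -0.2) (0.7, 26.4)
-10 127 (-26.0, -2.1) (1.7, 26.6)
psi 2.990185550117618 twist -0.24041444988238192 shift mm [115.8922 238.8997  -8.4448] norm 265.6602759487898 rows@40 7.0
```

Latch is open: the bar is at X+30, z 91, and the arm upright. Going to the tool.

Request:
jog_arm(
  motion=[
    {"jaw": 0.7,"delta_pos": [0,0,0],"twist": -0.12},
    {"jaw": 0.7,"delta_pos": [0,0,0],"twist": -0.12},
    {"jaw": 0.7,"delta_pos": [16.5,34,0],"twist": 0},
    {"jaw": 0.7,"delta_pos": [16.5,34,0],"twist": 0},
    {"jaw": 0.7,"delta_pos": [16.5,34,0],"twist": 0},
    {"jaw": 0.7,"delta_pos": [16.5,34,0],"twist": 0},
    {"jaw": 0.7,"delta_pos": [16.5,34,30],"twist": 0},
    {"jaw": 0.7,"delta_pos": [16.5,34,30],"twist": 0},
    {"jaw": 0.7,"delta_pos": [17,35,30],"twist": 0},
    {"jaw": 0.7,"delta_pos": [0,0,0],"twist": 0},
  ],
)

```text
clock: 11.57
position: [0.4694, 0.2674, 0.1071]
orientation: [0.144, -3.126, 0.004]
force: [-0.8, -0.8, -1.2]
finger_gap: 0.701
grasp_force: 0.0
```

```bash
python3 -c "
from h import *
read_camera('wrist')
plan((.467,.2794,-.028),3.2306)"
```

```text
psi -3.0492404737960768 twist 0.003344833383509993 shift mm [  2.5824  14.0765 137.2591] norm 138.00320865028021 rows@40 4.0
```

Request:
jog_arm(
  motion=[
    {"jaw": 0.7,"delta_pos": [2.5,14,20],"twist": 0},
    {"jaw": 0.7,"delta_pos": [0,0,40],"twist": 0},
    {"jaw": 0.7,"delta_pos": [0,0,40],"twist": 0},
    {"jaw": 0.7,"delta_pos": [0,0,15],"twist": 0},
    {"jaw": 0.7,"delta_pos": [0,0,0],"twist": 0},
    {"jaw": 0.7,"delta_pos": [0,0,0],"twist": 0},
  ],
)

```text
clock: 12.12
position: [0.4731, 0.2783, -0.0016]
orientation: [0.137, -3.137, 0.002]
force: [0.5, -0.0, -0.1]
finger_gap: 0.7
grasp_force: 0.0
```

```bash
python3 c.py w9; python3 - <<'E'
from h import *
plan((.467,.2794,-.028),3.2306)
p=dict(np.load("w9.npz")); C=cloud(p).reshape(-1,3); z=C[:,2]
m=(abs(C[:,0]-.467)<.05)&(abs(C[:,1]-.2794)<.06)&(z>.005)&(z<.07)
L=C[m]
for z0 in range(6,60,6):
    q=L[abs(L[:,2]*1000-z0)<3]; print(z0,len(q),q.min(0) if len(q) else '',q.max(0) if len(q) else '')
im=p["image"]
cv2.imwrite("pics/w9c.png",im[150:480,120:520])
E
```

```text
[ 0.4744  0.2792 -0.    ]
psi -3.054326846613746 twist -0.001741539434160444 shift mm [ 7.447   0.8318 27.9492] norm 28.93626201939973 rows@40 1.0
6 0  
12 0  
18 76 [0.417  0.2583 0.0165] [0.42   0.2878 0.021 ]
24 10750 [0.4171 0.263  0.0211] [0.517 0.296 0.026]
30 67 [0.4599 0.2476 0.0303] [0.4814 0.3089 0.033 ]
36 458 [0.4574 0.2359 0.033 ] [0.4857 0.3198 0.039 ]
42 728 [0.4574 0.2342 0.039 ] [0.4853 0.321  0.045 ]
48 849 [0.4573 0.2343 0.045 ] [0.4858 0.3212 0.051 ]
54 945 [0.4573 0.2342 0.051 ] [0.4861 0.321  0.057 ]
```

View pics/w9c.png

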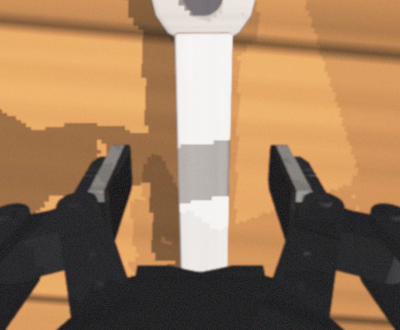

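The crop shows both pads straddling the shank symmetrically, with the fingertip ends at z≈31 mm while the TCP reads 0. Lower 20 mm and close.

Request:
jog_arm(
  motion=[
    {"jaw": 0.7,"delta_pos": [4,0,10],"twist": 0},
    {"jaw": 0.7,"delta_pos": [3,1,9],"twist": 0},
    {"jaw": 0.7,"delta_pos": [0,0,0],"twist": 0},
    {"jaw": 0.35,"delta_pos": [0,0,0],"twist": 0},
    {"jaw": 0.35,"delta_pos": [0,0,0],"twist": 0},
    {"jaw": 0.35,"delta_pos": [0,0,0],"twist": 0},
  ],
)

```text
clock: 12.67
position: [0.4659, 0.28, -0.0194]
orientation: [-0.139, 3.138, 0.001]
force: [-0.0, 0.1, 0.3]
finger_gap: 0.347
grasp_force: 0.0
```

```bash
python3 c.py w10; python3 - <<'E'
from h import *
plan((.467,.2794,-.028),3.2306); print(get_state()["force"],get_state()["finger_gap"])
p=dict(np.load("w10.npz")); C=cloud(p).reshape(-1,3)
L=C[(abs(C[:,0]-.467)<.04)&(abs(C[:,1]-.2794)<.06)&(C[:,2]>.003)&(C[:,2]<.07)&(abs(C[:,1]-.2794)>.0155)]
for z0 in range(4,40,3):
    q=L[abs(L[:,2]*1000-z0)<1.5]; print(z0,len(q),q.min(0) if len(q) else '',q.max(0) if len(q) else '')
E
```

```text
[ 0.466   0.28   -0.0194]
psi -3.053277976065138 twist -0.0006926688855521945 shift mm [-0.9366 -0.6436  8.5615] norm 8.636608632364284 rows@40 1.0
[0.5035 0.2501 1.1085] 0.35379503542103746
4 0  
7 0  
10 12 [0.456  0.2628 0.0099] [0.4714 0.2955 0.0114]
13 72 [0.4516 0.2543 0.0116] [0.4745 0.3051 0.0145]
16 171 [0.4513 0.2522 0.0145] [0.4734 0.3063 0.0175]
19 197 [0.4515 0.251  0.0175] [0.4736 0.3077 0.0205]
22 238 [0.4272 0.2507 0.0205] [0.5064 0.3076 0.0235]
25 239 [0.4514 0.2509 0.0235] [0.474  0.3076 0.0265]
28 257 [0.4515 0.2508 0.0265] [0.4739 0.3077 0.0295]
31 235 [0.4511 0.2509 0.0295] [0.4743 0.3078 0.0325]
34 296 [0.4513 0.2509 0.0325] [0.474  0.3076 0.0355]
37 297 [0.4513 0.2507 0.0355] [0.4741 0.3075 0.0385]
```

Request:
jog_arm(
  motion=[
    {"jaw": 0.35,"delta_pos": [-3,0,5],"twist": 0},
    {"jaw": 0.35,"delta_pos": [0,0,0],"twist": 0},
    {"jaw": 0.1,"delta_pos": [0,0,0],"twist": 0},
    {"jaw": 0.1,"delta_pos": [0,0,0],"twist": 0},
    {"jaw": 0,"delta_pos": [0,0,0],"twist": 0},
    {"jaw": 0,"delta_pos": [0,0,0],"twist": 0},
    {"jaw": 0,"delta_pos": [0,0,0],"twist": 0},
  ],
)

```text
clock: 13.3
position: [0.4686, 0.2799, -0.0251]
orientation: [-0.139, 3.138, 0.0]
force: [1.7, 0.5, -1.4]
finger_gap: 0.268
grasp_force: 60.9
```

Request:
jog_arm(
  motion=[
    {"jaw": 0,"delta_pos": [0,0,-20],"twist": 0},
    {"jaw": 0,"delta_pos": [0,0,-40],"twist": 0},
    {"jaw": 0,"delta_pos": [0,0,-40],"twist": 0},
    {"jaw": 0,"delta_pos": [0,0,0],"twist": 0},
    {"jaw": 0,"delta_pos": [0,0,0],"twist": 0},
  ],
)

```text
clock: 13.72
position: [0.4707, 0.2812, 0.0779]
orientation: [-0.138, 3.133, 0.004]
force: [0.6, 0.2, -4.1]
finger_gap: 0.265
grasp_force: 60.7
```

```bash
cat > g.py <<'E'
from h import *
import sys
p=read_camera("wrist"); t=T(); s=get_state(); print(s["clock"],t[:3,3],"F",s["force"],"Tq",s["torque"],s["finger_gap"],s["grasp_force"])
C=cloud(p).reshape(-1,3); L=(C-t[:3,3])@t[:3,:3]*1000   # tool frame
np.save("g.npy",L)
m=(abs(L[:,1])<25)&(L[:,2]>-62)&(L[:,2]<-20)&(L[:,0]>-160)
q=L[m]; top=q[(abs(q[:,1])<16)]
s=top[((top[:,0]>13)&(top[:,0]<35))|(top[:,0]<-15)]
for x in range(-110,90,10):
    k=s[abs(s[:,0]-x)<3]
    if len(k)>5: print(x,len(k),"y",k[:,1].min().round(1),k[:,1].max().round(1),"z",np.median(k[:,2]).round(1))
print("ends x",q[:,0].min(),q[:,0].max())
a=s[(s[:,0]>-85)]; print("pitch/roll fit z=a+bx+cy",np.linalg.lstsq(np.c_[np.ones(len(a)),a[:,:2]],a[:,2],rcond=None)[0])
E
python3 g.py
```

```text
13.7667 [0.4686 0.28   0.0754] F [ 0.1697  0.0329 -3.6006] Tq [-0.0275  0.0191 -0.0105] 0.26895217132204813 60.63454627990723
-40 539 y -10.9 12.7 z -51.6
-30 667 y -11.1 13.0 z -51.5
-20 712 y -10.9 12.7 z -51.5
20 928 y -11.2 12.8 z -51.3
30 993 y -11.3 12.5 z -51.3
ends x -43.84932173771677 87.12375822966338
pitch/roll fit z=a+bx+cy [-51.3827   0.004   -0.0021]
```

```bash
python3 -c "
from h import *
plan((.4794,.0706,.05),2.9916)"
```

```text
psi -3.053315118687697 twist 0.23827018849188875 shift mm [ -41.9919 -205.437    25.3241] norm 211.20843087453773 rows@40 6.0
```

Request:
jog_arm(
  motion=[
    {"jaw": 0,"delta_pos": [0,0,0],"twist": 0.08},
    {"jaw": 0,"delta_pos": [0,0,0],"twist": 0.08},
    {"jaw": 0,"delta_pos": [0,0,0],"twist": 0.078},
    {"jaw": 0,"delta_pos": [-5,-25,0],"twist": 0},
    {"jaw": 0,"delta_pos": [-7,-35,0],"twist": 0},
    {"jaw": 0,"delta_pos": [-7,-35,0],"twist": 0},
    {"jaw": 0,"delta_pos": [-7,-35,0],"twist": 0},
    {"jaw": 0,"delta_pos": [-7,-35,0],"twist": 0},
    {"jaw": 0,"delta_pos": [-5,-25,0],"twist": 0},
    {"jaw": 0,"delta_pos": [-4,-15,0],"twist": 0},
  ],
)

```text
clock: 14.6
position: [0.476, 0.068, 0.0718]
orientation: [-0.237, -3.126, 0.003]
force: [-0.3, 0.3, -3.7]
finger_gap: 0.269
grasp_force: 60.6
```

Request:
jog_arm(
  motion=[
    {"jaw": 0,"delta_pos": [0,0,20],"twist": 0},
    {"jaw": 0,"delta_pos": [0,0,20],"twist": 0},
    {"jaw": 0,"delta_pos": [0,0,20],"twist": 0},
    {"jaw": 0,"delta_pos": [0,0,0],"twist": 0},
    {"jaw": 0,"delta_pos": [0,0,0],"twist": 0},
  ],
)

```text
clock: 15.02
position: [0.4753, 0.0705, 0.0117]
orientation: [-0.235, -3.125, 0.002]
force: [0.2, 0.1, -2.8]
finger_gap: 0.263
grasp_force: 60.5
```

```bash
python3 g.py; python3 -c "
from h import *
plan((.4794,.0706,.005),2.9916)
read_camera('wrist');p=read_camera('top');C=cloud(p).reshape(-1,3)
S=np.array([.6525,.0453]);x=np.array([np.cos(.15),-np.sin(.15)]);y=np.array([-x[1],x[0]])
L=np.c_[(C[:,:2]-S)@x,(C[:,:2]-S)@y,C[:,2]]*1000
q=L[(abs(L[:,1])<18)&(L[:,0]>-150)&(L[:,0]<-66)&(L[:,2]>38)&(L[:,2]<75)]
for X in range(-150,-65,6):
    k=q[abs(q[:,0]-X)<4]
    if len(k)>3: print(X,len(k),k[:,1].min().round(1),k[:,1].max().round(1),np.median(k[:,2]).round(1))
print(q[:,0].max())
cv2.imwrite('pics/t2.png',p['image'])
"
```

```text
15.0667 [0.4774 0.0708 0.0134] F [ 0.6055 -0.5133 -2.2996] Tq [ 0.0127 -0.0284 -0.0282] 0.27097190932356346 60.53683519363403
-40 162 y -12.6 11.1 z -46.9
-30 645 y -12.5 10.9 z -47.1
-20 710 y -12.7 11.1 z -47.2
20 912 y -12.9 11.2 z -47.3
30 941 y -12.6 11.0 z -47.4
ends x -40.84047030706069 91.04892498780723
pitch/roll fit z=a+bx+cy [-47.4781  -0.0094  -0.0014]
psi 2.9918952930307023 twist 0.00029529303070230384 shift mm [-2.0088  0.1331  8.4168] norm 8.654179455562268 rows@40 1.0
-96 11 -5.8 12.3 63.7
-90 20 -9.6 8.5 61.0
-84 9 -9.6 18.0 59.1
-77.56004922578916
```

```bash
sed -i 's/^p=read_camera("wrist"); t=T();/read_camera("wrist"); read_camera("wrist"); p=read_camera("wrist"); t=T();/' g.py; python3 g.py; python3 - <<'E'
from h import *
plan((.4794,.0706,.005),2.9916)
p=read_camera("wrist"); K=np.linalg.inv(T())@p["pose"]; print(K)
C=cloud(p).reshape(-1,3)
S=np.array([.6525,.0453]);x=np.array([np.cos(.15),-np.sin(.15)]);y=np.array([-x[1],x[0]])
L=np.c_[(C[:,:2]-S)@x,(C[:,:2]-S)@y,C[:,2]]*1000
print("Xmax",L[:,0].max())
q=L[(abs(L[:,1])<18)&(L[:,2]>48)&(L[:,2]<75)]
for X in range(-270,-50,10):
    k=q[abs(q[:,0]-X)<3]
    if len(k)>3: print(X,len(k),k[:,1].min().round(1),k[:,1].max().round(1),np.median(k[:,2]).round(1))
E
```

```text
15.3167 [0.4805 0.0712 0.0161] F [-0.112   0.2915 -3.0888] Tq [-0.0032 -0.019   0.0126] 0.2651112375009332 60.599316358566284
-40 354 y -12.1 11.6 z -48.8
-30 667 y -11.9 11.9 z -48.9
-20 716 y -12.1 11.6 z -48.9
20 903 y -12.4 11.7 z -48.9
30 972 y -12.4 11.6 z -48.9
ends x -42.531153564290314 89.14219620373224
pitch/roll fit z=a+bx+cy [-48.8765  -0.0011  -0.0018]
psi 2.992118183938201 twist 0.0005181839382011333 shift mm [ 1.0271 -0.7527 11.1324] norm 11.204952986977755 rows@40 1.0
[[ 0.0014 -0.9533 -0.3019  0.0784]
 [ 1.      0.0013  0.0006 -0.0003]
 [-0.0002 -0.3019  0.9533 -0.1703]
 [ 0.      0.      0.      1.    ]]
Xmax -14.73703209573123
-260 1075 -15.6 14.2 60.6
-250 1956 -18.0 18.0 61.1
-240 1829 -18.0 18.0 61.9
-230 1598 -18.0 18.0 61.0
-220 1092 -12.6 11.5 65.0
-210 1026 -12.4 11.6 65.0
-200 956 -12.3 11.5 65.0
-190 884 -12.5 11.3 65.1
-180 884 -11.9 11.1 65.2
-170 805 -11.9 11.1 65.1
-160 718 -12.1 11.3 65.1
-150 684 -12.3 11.7 65.1
-140 637 -12.1 11.4 65.1
-130 12 -3.1 6.4 64.9
```

Request:
jog_arm(
  motion=[
    {"jaw": 0,"delta_pos": [0,0.4,5],"twist": 0},
    {"jaw": 0,"delta_pos": [0,0,4.5],"twist": 0},
    {"jaw": 0,"delta_pos": [0,0,0],"twist": 0},
    {"jaw": 0,"delta_pos": [0,0,0],"twist": 0},
    {"jaw": 0,"delta_pos": [0,0,0],"twist": 0},
  ],
)

```text
clock: 15.78
position: [0.4792, 0.0713, 0.0053]
orientation: [-0.235, -3.132, 0.0]
force: [-0.1, 0.1, -2.5]
finger_gap: 0.265
grasp_force: 60.7
```

```bash
cat > k.py <<'E'
from h import *
for i in range(3): p=read_camera("wrist")
s=get_state(); t=T(); C=cloud(p).reshape(-1,3)
S=np.array([.6525,.0453]);x=np.array([np.cos(.15),-np.sin(.15)]);y=np.array([-x[1],x[0]])
print(s["clock"],"TCP post",(t[:2,3]-S)@x*1000,(t[:2,3]-S)@y*1000,t[2,3]*1000,"F post",s["force"][:2]@x,s["force"][:2]@y,s["force"][2],"psi",np.arctan2(t[1,0],t[0,0]), "gap",s["finger_gap"])
L=np.c_[(C[:,:2]-S)@x,(C[:,:2]-S)@y,C[:,2]]*1000
q=L[(abs(L[:,1])<16)&(L[:,2]>48)&(L[:,2]<62)&(L[:,0]>-225)&(L[:,0]<-20)]
X0=((t[:2,3]-S)@x)*1000
for X in np.r_[X0-45:X0+60:12]:
    k=q[abs(q[:,0]-X)<3]
    if len(k)>3: print(int(X),len(k),k[:,1].min().round(1),k[:,1].max().round(1),np.median(k[:,2]).round(1))
w=L[(L[:,2]>44)&(L[:,2]<51)&(L[:,0]>-50)&(abs(L[:,1])>12)&(abs(L[:,1])<28)]
if len(w): print("walls",w[w[:,1]<0][:,1].max(),w[w[:,1]>0][:,1].min(),len(w))
E
python3 k.py
```

```text
15.9333 TCP post -174.9734333120833 -0.14099999993084292 5.493693228373085 F post 0.3047843882025693 0.6684044395066004 -2.8167325561575915 psi 2.991724194240572 gap 0.2691424630050141
-219 1091 -12.6 11.2 54.4
-207 1001 -12.6 11.6 54.4
-195 935 -12.5 11.6 54.4
-183 1011 -16.0 15.9 54.4
-171 779 -11.9 11.1 54.4
-159 717 -12.1 11.3 54.4
-147 667 -12.4 11.6 54.4
-135 452 -12.2 11.5 54.3
```

Request:
jog_arm(
  motion=[
    {"jaw": 0,"delta_pos": [-4,0.3,0],"twist": 0},
    {"jaw": 0,"delta_pos": [-4,0,0],"twist": 0},
    {"jaw": 0,"delta_pos": [-4,0,0],"twist": 0},
    {"jaw": 0,"delta_pos": [-4,0,0],"twist": 0},
    {"jaw": 0,"delta_pos": [-4,0,0],"twist": 0},
    {"jaw": 0,"delta_pos": [-3,0,0],"twist": 0},
    {"jaw": 0,"delta_pos": [-3,0,0],"twist": 0},
    {"jaw": 0,"delta_pos": [-3,0,0],"twist": 0},
    {"jaw": 0,"delta_pos": [0,0,0],"twist": 0},
  ],
)

```text
clock: 16.68
position: [0.5091, 0.0672, 0.0056]
orientation: [0.235, 3.132, 0.0]
force: [0.9, 0.1, -2.5]
finger_gap: 0.268
grasp_force: 60.6
```

```bash
python3 k.py
```

```text
16.8333 TCP post -146.17335660307936 0.13496738764285368 5.376724835317405 F post -0.015427452870550728 1.3961246976391497 -1.8361088668596484 psi 2.9917847463146963 gap 0.2689162977315521
-191 1093 -12.4 11.6 54.4
-179 991 -12.3 11.9 54.4
-167 921 -12.2 11.8 54.3
-155 1169 -16.0 15.9 54.5
-143 795 -11.6 11.4 54.4
-131 726 -11.8 11.6 54.3
-119 678 -12.1 12.0 54.3
-107 483 -12.0 11.7 54.2
```

Request:
jog_arm(
  motion=[
    {"jaw": 0,"delta_pos": [-3,0.1,0],"twist": 0},
    {"jaw": 0,"delta_pos": [-3,0,0],"twist": 0},
    {"jaw": 0,"delta_pos": [-3,0,0],"twist": 0},
    {"jaw": 0,"delta_pos": [-3,0,0],"twist": 0},
    {"jaw": 0,"delta_pos": [-3,0,0],"twist": 0},
    {"jaw": 0,"delta_pos": [0,0,0],"twist": 0},
  ],
)

```text
clock: 17.33
position: [0.5241, 0.0651, 0.0057]
orientation: [0.235, 3.132, 0.0]
force: [-0.0, -0.4, -2.8]
finger_gap: 0.265
grasp_force: 60.6
```

Request:
jog_arm(
  motion=[
    {"jaw": 0,"delta_pos": [-2,0,0],"twist": 0},
    {"jaw": 0,"delta_pos": [-2,0,0],"twist": 0},
    {"jaw": 0,"delta_pos": [-2,0,0],"twist": 0},
    {"jaw": 0,"delta_pos": [-2,0,0],"twist": 0},
    {"jaw": 0,"delta_pos": [-2,0,0],"twist": 0},
    {"jaw": 0,"delta_pos": [0,0,0],"twist": 0},
  ],
)

```text
clock: 17.83
position: [0.5335, 0.0636, 0.0056]
orientation: [0.235, 3.132, 0.0]
force: [0.1, 0.1, -2.5]
finger_gap: 0.264
grasp_force: 60.6
```

```bash
python3 k.py; cp g.npy /dev/null; python3 c.py w11; python3 e.py w11|tail -1
```

```text
17.9833 TCP post -121.01941230156632 0.2835035644976967 5.469778622623781 F post -0.6163919052203185 -0.2716413785865518 -2.577126777100837 psi 2.9917822123665507 gap 0.2718025288039307
-166 1090 -12.1 12.0 54.4
-154 996 -12.1 12.0 54.5
-142 925 -12.0 12.0 54.4
-130 1119 -16.0 16.0 54.5
-118 796 -11.5 11.5 54.4
-106 709 -11.7 11.7 54.4
-94 674 -11.9 12.1 54.3
-82 477 -11.9 11.9 54.2
[0.5328 0.0636 0.0055]
(-3, 3) []
```

Request:
jog_arm(
  motion=[
    {"jaw": 0,"delta_pos": [-2,0,0],"twist": 0},
    {"jaw": 0,"delta_pos": [-2,0,0],"twist": 0},
    {"jaw": 0,"delta_pos": [-2,0,0],"twist": 0},
    {"jaw": 0,"delta_pos": [-2,0,0],"twist": 0},
    {"jaw": 0,"delta_pos": [0,0,0],"twist": 0},
  ],
)

```text
clock: 18.45
position: [0.5415, 0.0624, 0.0056]
orientation: [0.235, 3.132, 0.0]
force: [0.6, -0.0, -3.0]
finger_gap: 0.264
grasp_force: 60.6
```

Request:
jog_arm(
  motion=[
    {"jaw": 0,"delta_pos": [-1.5,0,0],"twist": 0},
    {"jaw": 0,"delta_pos": [-1.5,0,0],"twist": 0},
    {"jaw": 0,"delta_pos": [-1.5,0,0],"twist": 0},
    {"jaw": 0,"delta_pos": [0,0,0],"twist": 0},
  ],
)

```text
clock: 18.78
position: [0.5442, 0.0619, 0.005]
orientation: [-0.235, -3.13, 0.0]
force: [-1.8, 0.1, -3.3]
finger_gap: 0.266
grasp_force: 60.7
```

Request:
jog_arm(
  motion=[
    {"jaw": 0,"delta_pos": [-1.5,0,0],"twist": 0},
    {"jaw": 0,"delta_pos": [-1.5,0,0],"twist": 0},
    {"jaw": 0,"delta_pos": [-1.5,0,0],"twist": 0},
    {"jaw": 0,"delta_pos": [0,0,0],"twist": 0},
  ],
)

```text
clock: 19.12
position: [0.5459, 0.0615, 0.0049]
orientation: [-0.235, -3.125, 0.0]
force: [-10.6, 1.5, 5.0]
finger_gap: 0.268
grasp_force: 61.6
```

Request:
jog_arm(
  motion=[
    {"jaw": 0,"delta_pos": [-1,0,-0.5],"twist": 0},
    {"jaw": 0,"delta_pos": [-1,0,0],"twist": 0},
    {"jaw": 0,"delta_pos": [0,0,0],"twist": 0},
  ],
)

```text
clock: 19.37
position: [0.5487, 0.0612, 0.0051]
orientation: [-0.234, -3.127, 0.0]
force: [-6.3, 1.8, -1.5]
finger_gap: 0.262
grasp_force: 60.9
```

```bash
python3 k.py
```

```text
19.5167 TCP post -104.77251208010567 0.14273292518183925 5.086261576528265 F post -5.885376321641776 -0.06654042626813463 -1.35858654677008 psi 2.9918985727124117 gap 0.2704132178360698
-149 1080 -12.3 11.6 54.1
-137 1002 -12.3 11.8 54.1
-125 920 -12.2 11.9 54.0
-113 1156 -16.0 16.0 54.2
-101 810 -11.6 11.4 54.0
-89 713 -11.8 11.6 54.0
-77 671 -12.0 12.0 53.9
-65 471 -11.9 11.8 53.8
```

Request:
jog_arm(
  motion=[
    {"jaw": 0,"delta_pos": [-1,0,0],"twist": 0},
    {"jaw": 0,"delta_pos": [-1,0,0],"twist": 0},
    {"jaw": 0,"delta_pos": [-1,0,0],"twist": 0},
    {"jaw": 0,"delta_pos": [-1,0,0],"twist": 0},
    {"jaw": 0,"delta_pos": [0,0,0],"twist": 0},
  ],
)

```text
clock: 19.93
position: [0.555, 0.0603, 0.0055]
orientation: [-0.235, -3.131, 0.0]
force: [-3.1, 0.9, -2.8]
finger_gap: 0.263
grasp_force: 60.6
```

Request:
jog_arm(
  motion=[
    {"jaw": 0,"delta_pos": [-1,0,0],"twist": 0},
    {"jaw": 0,"delta_pos": [-1,0,0],"twist": 0},
    {"jaw": 0,"delta_pos": [-1,0,0],"twist": 0},
    {"jaw": 0,"delta_pos": [0,0,0],"twist": 0},
  ],
)

```text
clock: 20.27
position: [0.5603, 0.0596, 0.0066]
orientation: [0.235, 3.13, 0.0]
force: [-0.8, -0.5, -2.4]
finger_gap: 0.271
grasp_force: 60.6
```

Request:
jog_arm(
  motion=[
    {"jaw": 0,"delta_pos": [-1,0,0],"twist": 0},
    {"jaw": 0,"delta_pos": [-1,0,0],"twist": 0},
    {"jaw": 0,"delta_pos": [0,0,0],"twist": 0},
  ],
)

```text
clock: 20.52
position: [0.5612, 0.0594, 0.006]
orientation: [0.235, 3.132, 0.0]
force: [0.2, 0.6, -5.6]
finger_gap: 0.262
grasp_force: 60.3
```

Fz dropped by about 3 N, so the latch has snapped down on the shank. Now press gently in small steps.

Request:
jog_arm(
  motion=[
    {"jaw": 0,"delta_pos": [-0.7,0,0],"twist": 0},
    {"jaw": 0,"delta_pos": [-0.7,0,0],"twist": 0},
    {"jaw": 0,"delta_pos": [0,0,0],"twist": 0},
    {"jaw": 0,"delta_pos": [0,0,0],"twist": 0},
  ],
)

```text
clock: 20.85
position: [0.5613, 0.0593, 0.0055]
orientation: [-0.235, -3.131, 0.0]
force: [-0.4, 0.2, -5.8]
finger_gap: 0.266
grasp_force: 60.2
```

Request:
jog_arm(
  motion=[
    {"jaw": 0,"delta_pos": [-0.7,0,0],"twist": 0},
    {"jaw": 0,"delta_pos": [0,0,0],"twist": 0},
    {"jaw": 0,"delta_pos": [0,0,0],"twist": 0},
  ],
)

```text
clock: 21.1
position: [0.5616, 0.0592, 0.0054]
orientation: [-0.235, -3.131, 0.0]
force: [-3.0, 0.1, -7.4]
finger_gap: 0.266
grasp_force: 60.2
```

Request:
jog_arm(
  motion=[
    {"jaw": 0,"delta_pos": [-0.5,0,0],"twist": 0},
    {"jaw": 0,"delta_pos": [0,0,0],"twist": 0},
    {"jaw": 0,"delta_pos": [0,0,0],"twist": 0},
  ],
)

```text
clock: 21.35
position: [0.5628, 0.059, 0.0058]
orientation: [-0.235, -3.132, 0.0]
force: [-2.6, -1.3, -6.1]
finger_gap: 0.267
grasp_force: 60.2
```

Request:
jog_arm(
  motion=[
    {"jaw": 0,"delta_pos": [-0.5,0,0],"twist": 0},
    {"jaw": 0,"delta_pos": [0,0,0],"twist": 0},
    {"jaw": 0,"delta_pos": [0,0,0],"twist": 0},
  ],
)

```text
clock: 21.6
position: [0.563, 0.059, 0.0058]
orientation: [-0.235, -3.131, 0.0]
force: [-5.3, -0.6, -6.8]
finger_gap: 0.267
grasp_force: 60.2
```

Request:
jog_arm(
  motion=[
    {"jaw": 0,"delta_pos": [-0.5,0,0],"twist": 0},
    {"jaw": 0,"delta_pos": [0,0,0],"twist": 0},
    {"jaw": 0,"delta_pos": [0,0,0],"twist": 0},
  ],
)

```text
clock: 21.85
position: [0.5629, 0.059, 0.0057]
orientation: [-0.235, -3.13, 0.0]
force: [-5.3, 0.9, -3.8]
finger_gap: 0.264
grasp_force: 60.3
```

```bash
python3 k.py | head -3; python3 c.py w12; python3 e.py w12|tail -1; python3 -c "
from h import *
p=read_camera('scene');C=cloud(p);np.savez('s2.npz',**{k:p[k] for k in('image','range_z','mtx','pose')})
print(find_in(p,'lever_tip')[:2])
cv2.imwrite('pics/s2.png',cv2.resize(p['image'][180:330,270:450],None,fx=4,fy=4,interpolation=cv2.INTER_CUBIC))"
```

```text
22.0 TCP post -90.6251974257459 0.13991909435788913 5.663267858314502 F post -6.358432483702637 -0.1744728138164876 -5.226816730290263 psi 2.9917205233609296 gap 0.26948563293800637
-135 1092 -12.3 11.8 54.8
-123 1005 -12.2 11.9 54.7
[0.563  0.059  0.0057]
(-3, 3) [(398, -60, 53), (401, -59, 54), (404, -58, 54), (407, -56, 54), (410, -54, 54), (413, -53, 54), (416, -51, 54), (419, -50, 54)]
[{'xy': [365.9, 249.4], 'score': 0.61}]
```

View pics/s2.png

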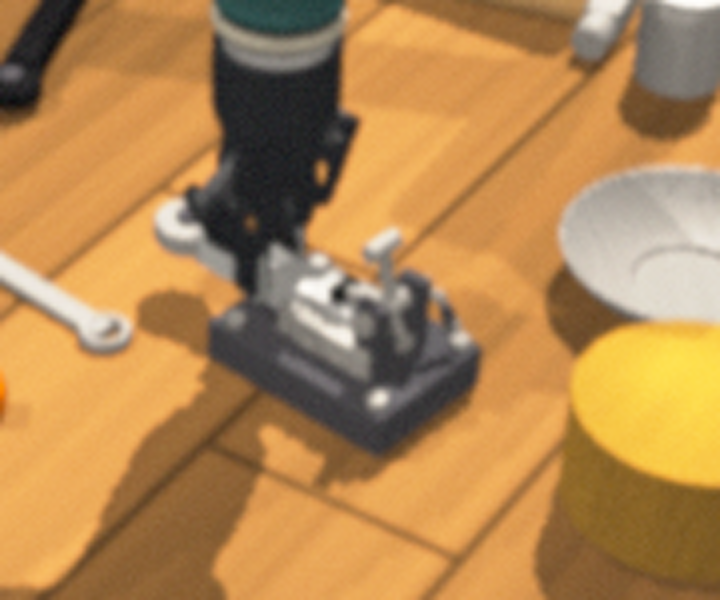

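The scene crop shows the tool in the channel, the lever back forward at (383,245) and the dark pad down on the shank at (345,290). Press on to about 11 N.

Request:
jog_arm(
  motion=[
    {"jaw": 0,"delta_pos": [-0.5,0,0],"twist": 0},
    {"jaw": 0,"delta_pos": [-0.5,0,0],"twist": 0},
    {"jaw": 0,"delta_pos": [0,0,0],"twist": 0},
  ],
)

```text
clock: 22.4
position: [0.5629, 0.059, 0.0055]
orientation: [-0.235, -3.128, 0.0]
force: [-9.1, 1.5, -3.1]
finger_gap: 0.264
grasp_force: 60.6
```

Request:
jog_arm(
  motion=[
    {"jaw": 0,"delta_pos": [-0.5,0,0],"twist": 0},
    {"jaw": 0,"delta_pos": [-0.3,0,0],"twist": 0},
    {"jaw": 0,"delta_pos": [0,0,0],"twist": 0},
  ],
)

```text
clock: 22.65
position: [0.5629, 0.059, 0.0055]
orientation: [-0.235, -3.127, 0.0]
force: [-10.9, 1.7, -1.5]
finger_gap: 0.266
grasp_force: 60.8
```

```bash
python3 k.py | head -1;python3 k.py | head -1;python3 k.py | head -1
```

```text
22.8 TCP post -90.6946405633748 0.13161053692248423 5.438279797281003 F post -10.801346354165322 0.6253631405723691 -1.7526907579385251 psi 2.99178585289852 gap 0.26868087008930347
22.95 TCP post -90.6745474958767 0.11649042730827247 5.467322999320228 F post -10.025895984561906 -0.16289940967999114 -1.3639890696506463 psi 2.991765463445345 gap 0.2662573337165148
23.1 TCP post -90.66178115532539 0.12184105967679273 5.476227220301971 F post -10.16283076420954 1.1627984132779923 -1.6746438976651838 psi 2.991800210326108 gap 0.27065126024340713
```

Request:
jog_arm(
  motion=[
    {"jaw": 0,"delta_pos": [-0.4,0,0],"twist": 0},
    {"jaw": 0,"delta_pos": [-0.2,0,0],"twist": 0},
    {"jaw": 0,"delta_pos": [0,0,0],"twist": 0},
    {"jaw": 0,"delta_pos": [0,0,0],"twist": 0},
  ],
)

```text
clock: 23.43
position: [0.5628, 0.059, 0.0054]
orientation: [-0.235, -3.126, 0.0]
force: [-12.1, 1.6, -0.4]
finger_gap: 0.264
grasp_force: 61.0
```

```bash
python3 k.py | head -1;python3 k.py | head -1
```

```text
23.5833 TCP post -90.695299455305 0.14084553260941712 5.404107028293831 F post -11.94155499560954 -0.4629323327230571 0.8982699830280503 psi 2.9918126280791726 gap 0.26851410402897213
23.7333 TCP post -90.71658240124727 0.1360944345765643 5.382910148811745 F post -11.955164163224307 0.28636517200154793 0.29366913729083743 psi 2.991795444281099 gap 0.2683809271437543
```

Request:
jog_arm(
  motion=[
    {"jaw": 0,"delta_pos": [1.5,0,0],"twist": 0},
    {"jaw": 0,"delta_pos": [1.5,0,0],"twist": 0},
    {"jaw": 0,"delta_pos": [1,0,0],"twist": 0},
    {"jaw": 0,"delta_pos": [0,0,0],"twist": 0},
  ],
)

```text
clock: 24.07
position: [0.563, 0.0591, 0.0062]
orientation: [0.235, 3.132, 0.0]
force: [-1.5, -0.4, -6.2]
finger_gap: 0.267
grasp_force: 60.2
```

```bash
python3 k.py | head -1
```

```text
24.2167 TCP post -90.51920204860637 0.2910638565635499 6.188964290651549 F post -1.8458525038268385 0.13548514385694665 -5.960106721564945 psi 2.991684153642094 gap 0.2655899579680936
```

Request:
jog_arm(
  motion=[
    {"jaw": 0,"delta_pos": [0.3,0,0.7],"twist": 0},
    {"jaw": 0,"delta_pos": [0.3,0,0.5],"twist": 0},
    {"jaw": 0,"delta_pos": [0,0,0],"twist": 0},
  ],
)

```text
clock: 24.47
position: [0.5631, 0.0593, 0.0053]
orientation: [0.235, 3.131, 0.0]
force: [-1.1, -1.3, -5.5]
finger_gap: 0.268
grasp_force: 60.4
```

Request:
jog_arm(
  motion=[
    {"jaw": 0.3,"delta_pos": [0,0,0],"twist": 0},
    {"jaw": 0.4,"delta_pos": [0,0,0],"twist": 0},
    {"jaw": 0.45,"delta_pos": [0,0,0],"twist": 0},
    {"jaw": 0.45,"delta_pos": [0,0,0],"twist": 0},
    {"jaw": 0.45,"delta_pos": [0,0,0],"twist": 0},
  ],
)

```text
clock: 24.88
position: [0.563, 0.0594, 0.0055]
orientation: [0.235, 3.131, 0.0]
force: [0.1, -0.7, 0.3]
finger_gap: 0.451
grasp_force: 0.0
```

```bash
python3 k.py
```

```text
25.0333 TCP post -91.31235799609584 0.3727003634252687 5.017008094564797 F post -0.2089023158704388 -1.1095401090655512 0.3357983194072998 psi 2.991808419175268 gap 0.4496057796046143
-136 1090 -11.6 12.1 53.8
-124 992 -12.0 12.1 53.9
-112 911 -11.9 12.2 53.8
-100 835 -11.9 12.1 53.8
-88 775 -11.8 12.0 53.8
-76 727 -11.5 12.2 53.8
-64 676 -11.8 12.2 53.8
-52 549 -16.0 16.0 53.7
walls -12.610318996632072 12.949689036106225 392
```

Tool lies flat and centred. Retreat up and check.

Request:
jog_arm(
  motion=[
    {"jaw": 0.45,"delta_pos": [0,0,-10],"twist": 0},
    {"jaw": 0.45,"delta_pos": [0,0,-30],"twist": 0},
    {"jaw": 0.45,"delta_pos": [0,0,-40],"twist": 0},
    {"jaw": 0.45,"delta_pos": [0,0,-40],"twist": 0},
    {"jaw": 0.45,"delta_pos": [0,0,-40],"twist": 0},
    {"jaw": 0.45,"delta_pos": [0,0,-20],"twist": 0},
    {"jaw": 0.45,"delta_pos": [0,0,0],"twist": 0},
    {"jaw": 0.45,"delta_pos": [0,0,0],"twist": 0},
  ],
)

```text
clock: 25.7
position: [0.5635, 0.0594, 0.1877]
orientation: [0.235, 3.128, 0.001]
force: [-0.3, 0.2, -1.3]
finger_gap: 0.452
grasp_force: 0.0
```

```bash
sed -i 's/p=read_camera("wrist"); n=/[read_camera("wrist") for i in range(3)]; p=read_camera("wrist"); n=/' c.py; python3 c.py w13 lever_tip; python3 e.py w13; python3 - <<'E'
from h import *
S=np.array([.6525,.0453]);x=np.array([np.cos(.15),-np.sin(.15)]);y=np.array([-x[1],x[0]])
p=dict(np.load("w13.npz")); C=cloud(p).reshape(-1,3); L=np.c_[(C[:,:2]-S)@x,(C[:,:2]-S)@y,C[:,2]]*1000
q=L[(abs(L[:,1])<25)&(L[:,0]<-110)&(L[:,0]>-200)&(L[:,2]>40)&(L[:,2]<60)]; print("wheel end X",q[:,0].min(),"=> shank end",q[:,0].min()+172)
for X in(-125,-100,-80,-66):
    k=L[(abs(L[:,0]-X)<3)&(abs(L[:,1])<16)&(L[:,2]>49)&(L[:,2]<60)]; print(X,k[:,1].min(),k[:,1].max(),np.median(k[:,2]))
E
```

```text
[0.5604 0.0592 0.1826]
lever_tip 0.83 [323. 326.] [0.6482 0.0484 0.0781]
lever_tip 0.36 [540. 343.] [0.7488 0.2826 0.0069]
(-12, -8) [(257, -60, 51), (260, -57, 53), (263, -55, 54), (266, -52, 53), (269, -49, 54), (272, -46, 54), (275, -43, 54), (278, -40, 54), (281, -37, 53), (284, -34, 54), (287, -31, 54), (290, -28, 53), (293, -25, 54), (296, -22, 54), (299, -18, 53), (302, -15, 53), (305, -13, 54), (308, -9, 54), (316, 1, 52), (319, -5, 67), (322, -5, 71), (325, -3, 73), (328, 0, 74), (331, -15, 102), (334, -15, 107), (337, -13, 109), (340, -11, 110), (343, -9, 110), (346, -5, 109)]
(8, 12) [(258, -59, 53), (261, -56, 53), (264, -54, 54), (267, -51, 54), (270, -48, 53), (273, -45, 54), (276, -42, 53), (279, -39, 54), (282, -36, 54), (285, -33, 54), (288, -30, 55), (291, -27, 54), (294, -24, 53), (297, -21, 54), (300, -18, 54), (303, -14, 54), (306, -12, 55), (315, 0, 50), (318, 3, 51), (321, -5, 69), (324, -3, 72), (327, -1, 73), (330, 2, 74), (333, -15, 106), (336, -14, 108), (339, -12, 109), (342, -10, 110), (345, -7, 110)]
(-3, 3) [(257, -60, 52), (260, -58, 54), (263, -55, 54), (266, -52, 54), (269, -49, 54), (272, -46, 53), (275, -43, 54), (278, -40, 54), (281, -40, 60), (284, -38, 63), (287, -36, 65), (290, -34, 66), (293, -30, 65), (296, -27, 65), (299, -25, 66), (302, -22, 67), (305, -19, 67), (308, -17, 68), (311, -14, 68), (314, -11, 69), (317, -9, 70), (320, -6, 70), (323, -4, 72), (326, -7, 82), (329, -9, 91), (332, -15, 104), (335, -14, 107), (338, -13, 109), (341, -11, 110), (344, -8, 111)]
wheel end X -179.88823508828307 => shank end -7.888235088283068
-125 -11.099556538330502 11.836508185936745 53.84102234830923
-100 -11.351158999240603 11.280549666229215 53.88264829758543
-80 -11.552968796662679 11.557878263558282 53.77752526561608
-66 -11.69513519663155 11.702813695672667 53.79673792150929
```

```bash
python3 -c "
from station import *
print(job_done())"
```

```text
the job is handed in; nothing more can be done
None
```

The roller tool is clamped in the post: latch closed on the shank, tool flat and centred, shank end about 8 mm from the stop plane. I held the press home at about 12 N wrist force, with no direct reading at the back stop. The job is handed in, with no verdict shown.

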